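# Dock a power pack and set the charger's selector by clicks

## Task

Put the power pack on the charger's dock the right way round, so that it sits flat down over both pegs. Then turn the charger's selector knob anticlockwise all the way to its end stop, and from there set it exactly five clicks clockwise. Leave the tape measure, the pliers and the screwdriver where they lie.

Things in the scene. Friction and masses are not known exactly. Their poses are not given: they have to be found in the camera images.
- charger: Grey bench charger, fixed, 180 (x) x 340 (y) x 128 mm high. Origin under its middle; x away from the robot's side, y left, z up. Right half: low dock, a black pad 130 x 96 mm, top at z 46, centre x 0, y -95 mm. Left half (y 15 to 166): pod 128 mm high, its front a panel sloping 35 deg from level, facing the robot and up; the knob's axis meets it at x -30, y 90, z 82 mm, square to the panel.
- dock_small (a point): Foot of the thin steel peg (12 mm wide, 16 mm high, tip tapered above 9 mm), at the pad's top, 30 mm towards the charger's -x from the dock's centre. Axes as the charger's.
- dock_large (a point): Foot of the thick steel peg (18 mm wide, 16 mm high, tip tapered above 9 mm), at the pad's top, 30 mm towards the charger's +x from the dock's centre. Axes as the charger's.
- pack: Loose power pack, 0.35 to 0.7 kg. Body 104 (x) x 72 (y) x 40 mm; on it a ribbed grip ridge 84 (x -46 to 38) x 44 (y) mm, top at z 76: grasp it across its 44 mm. Origin: centre of the underside; x along its length to the end with the small black release tab beside the ridge. Two sockets, 20 mm deep, in the underside, each 3 mm wider than its peg. The tab end goes to the thick peg.
- socket_small (a point): Mouth of the narrow socket (15 mm) in the pack's underside, at x -30 mm. Seated, it lies at dock_small.
- socket_large (a point): Mouth of the wide socket (21 mm) in the pack's underside, at x +30 mm (tab end). Seated, it lies at dock_large.
- selector (a joint): Knob angle, rad: 0 at the hard anticlockwise end stop, growing clockwise as one faces the panel, 3.665 at the other stop. 8 detents 0.524 (30 deg) apart from 0 on; in between it snaps to the nearest. Leaving a detent takes about 0.13 Nm, less towards the crest half-way. Black ticks on the panel mark the detents, the long one the end stop. Five clicks: 2.618.
- knob_grip (a point): Point on the knob's axis, 28 mm out from the panel, at grip height. Black bar grip 59 mm long, 16 wide, top 40 mm out from the panel, on a round skirt 66 mm wide whose top is 11 mm out. Axes turn with it: z out of the panel along the axis, x along the bar to its pointed end (white line). At joint value q that end stands 1.833 - q rad anticlockwise from straight up the slope.
- knob_nose (a point): Pointed end of the knob's bar, 32 mm from its axis.
- tape_measure: Yellow tape measure, 64 x 69 x 32 mm, a bystander. Origin under its centre.
- pliers: Pliers with red grips, 191 mm long, lying flat, a bystander. Origin under the centre.
- screwdriver: Screwdriver with a red handle, 200 mm long, lying, a bystander. Origin under the centre.
Mind the look-alikes: they are no part of the job. There is more than one size of the pack; the job needs the larger.

How it is judged:
On the way, in this order (a step that is already met when the one before it is completed fails the run):
1. the pack is seated on the dock over both pegs (distance between socket_small and dock_small below 0.005 m and distance between socket_large and dock_large below 0.005 m), for 0.2 s.
2. the selector is turned back to its anticlockwise end stop (value of joint selector below 0.12 rad), for 0.2 s.
At the end, for the whole second after the job is handed in: The selector rests five clicks from its anticlockwise end stop (2.618 rad, within 0.13), and the pack rests seated on the dock, both sockets within 5 mm of the feet of their pegs (all of step 1 and value of joint selector between 2.488 and 2.748 rad and linear speed of pack below 0.02 m/s); the robot touches nothing.
It fails at once if the tape measure is moved by more than 30 mm (distance of tape_measure from where it was at the start of the episode above 0.03 m).
It fails at once if the pliers are moved by more than 30 mm (distance of pliers from where it was at the start of the episode above 0.03 m).
It fails at once if the screwdriver is moved by more than 30 mm (distance of screwdriver from where it was at the start of the episode above 0.03 m).
It also fails if it takes over 72 s, if anything falls off the work surface, if the arm or the gripper's body presses on something with over 40 N, if the wrist force passes 120 N, or if a joint passes its speed limit or range.

## Robot

A 6-joint arm with a two-finger parallel gripper is mounted at the origin on a cart in front of the work surface, level with it; the furniture and walls round the work are solid. World frame = base frame: x ahead of the robot, y to its left, z up, the work surface at z = 0. Lengths are in m, angles in rad, forces in N, time in s.
With the tool pointing down it reaches from about 0.225 to 0.875 m from the base axis. Payload 3.4 kg.
Tool frame: the origin (TCP) lies at the very end of the fingers, on their centre line; the grasp point (between the pads) lies behind it (manip.tcp_to_grasp is the z of the grasp point in the tool frame, in m); z points along the fingers, y is the direction in which the jaws open and shut (so a half turn about z gives the same grasp; the last joint's range is limited). The gripper opens to 85 mm and grips with 20 to 120 N. Pads are 22 mm wide; open, the fingers measure 114 mm over their backs; the gripper's body (76 mm by 85 mm) begins 54 mm behind the grasp point. The pads swing forward as they close: fully open they stand 13 mm farther back than shut.
Start: joints at [0.992, 0.276, 1.505, -0, 1.361, -0.121], TCP at [0.254, 0.516, 0.231] pointing down, gripper open.
Joint ranges: [-2.89, 2.89], [-0.75, 2.08], [0.22, 2.7], [-1.18, 4.32], [0.11, 2.71], [-2.7, 2.7]. Speed limits (rad/s): [2.57, 2.57, 3.14, 3.14, 3.14, 3.14].

## Interface

Orientations are given as a unit quaternion [w, x, y, z].
In Python, from rig import manip, eyes gives the robot as it stands.
- The arm moves only by the tool servo_tool, never from a script. Its argument "increments" is a list of rows, each an object with "slide": the shift along the tool's x, y, z in m, a list of three; "spin": the turn about the tool's z in degrees. A call has 1 to 8 rows; each row shifts and turns the commanded pose from where the row before left it, along the tool's axes as they then stand; what a row does not reach is not made up. A row lasts 1/10 s, in which the tool goes at most 50 mm and 8.59 degrees, less where a joint would pass 70% of its speed; a pose out of reach is approached as far as the arm can. A call is refused whole if a number of a shift passes 0.05 or a number of a turn 8.59, either way. A call with a gripper value outside its range is refused whole. "hand" is the opening, from 0 (shut) to 1 (fully open), set as the call begins (left out, the last holds). The fingers move at their own pace and stop on an object; "newtons" is the grip in N (left out, the last holds). Time passes only in rows, so rows that do not move let the fingers close. It gives the time, the measured TCP pose, the force and the opening at its end, in the units of the state.
- manip.get_state(): the state, without advancing time (a new reading comes with each control period).
- eyes.get_image(name): name is "scene" or "top" or "wrist"; returns the picture (384x512x3 uint8, blue, green, red); there is no depth.
- eyes.calibration(name): a dict with "fx", "fy", "cx", "cy" (pixels), "k1" (the pictures are not rectified: a ray, as slopes to the right and down, at radius r is drawn at 1 + k1 r^2 times it, then the intrinsics apply), "rvec" (rotation vector, rad) and "tvec" (3), from world to camera coordinates, as OpenCV has them; the wrist camera has in their place "hand_eye" (4x4, takes a point from camera to tool coordinates, whose origin is the TCP and whose axes are the flange's). Camera axes: x right, y down, z forward; pixel columns grow to the right and rows downward; lengths in m; the calibration is good to about 2 mm. A picture is of the moment at which its call begins: read the wrist's pose just before it. calibration takes no time and is no camera call.
- manip.sign_off(): hands the job in, once; it reports no verdict.
The state is a dict: "clock": time; "qpos": joint angles; "qd": joint speeds; "effort": joint torques, N m; "position": TCP position; "ee_rot": TCP orientation; "contact_force": force on the tool from outside, world axes, zero at the start; "moment": the same for the moment, N m; "width": finger opening in m.
Only numpy, scipy, OpenCV 4.12 (cv2) and the standard library are available. Lean on these libraries where they do the work, as an engineer would, in place of code of your own. Each camera call takes 0.05 s, during which the arm holds its last target.

## Working session

There is one attempt and no reset: what is moved stays moved. The work goes in short steps, Python scripts to look and compute and a tool call to move; the robot and the scene stay as the last step left them, time stands still between calls to the robot, and variables do not carry over. Pictures are saved under pics/ and viewed, and the job is handed in when it is done.

Besides the shell and the picture viewer there is one more tool, called after "Call:" by a JSON object that holds its "fn" and its "kwargs". servo_tool: Moves the arm, as the interface text tells. Its arguments: {"type":"object","properties":{"increments":{"type":"array","items":{"type":"object","properties":{"slide":{"type":"array","items":{"type":"number"}},"spin":{"type":"number"}}}},"hand":{"type":"number"},"newtons":{"type":"number"}},"required":["increments"]}

```bash
ls; mkdir -p pics
python3 - <<'E'
from rig import manip, eyes
import cv2
print(manip.get_state(), manip.tcp_to_grasp)
for n in ("scene","top","wrist"):
    print(n, eyes.calibration(n))
    cv2.imwrite(f"pics/{n}0.png", eyes.get_image(n))
E
```

```text
pics
{'clock': 0.0, 'qpos': array([ 9.92007718e-01,  2.76591243e-01,  1.50613815e+00, -1.46655107e-05,
        1.36073783e+00, -1.21011386e-01]), 'qd': array([-0.00137312,  0.00060785, -0.001507  , -0.00145771, -0.00155682,
        0.00035195]), 'effort': array([ 9.86648556e-04, -4.16760814e+01, -2.45800692e+01, -1.18270427e-04,
        1.10330171e-02, -1.03466351e-05]), 'position': array([0.25383889, 0.51532834, 0.23043988]), 'ee_rot': array([-3.14569098e-04,  2.26893666e-01,  9.73919086e-01, -8.82949634e-04]), 'contact_force': array([-0.63208896,  0.56187055, -0.02975229]), 'moment': array([ 0.03653774,  0.034667  , -0.02536315]), 'width': 0.08568784776281542} -0.0187
scene {'fx': 377.123865346495, 'fy': 377.123865346495, 'cx': 255.83164732575258, 'cy': 189.6983730292187, 'k1': -0.12079695717515093, 'rvec': array([ 1.88122012, -0.95799887,  0.58876732]), 'tvec': array([-0.32656203,  0.2477585 ,  0.77928197])}
top {'fx': 491.23375128896674, 'fy': 491.23375128896674, 'cx': 263.8658952266114, 'cy': 196.82607823938145, 'k1': -0.04986553419767926, 'rvec': array([ 2.08153635, -2.15065313,  0.21570891]), 'tvec': array([-0.05197049,  0.52693969,  1.12755944])}
wrist {'fx': 328.14820507730417, 'fy': 328.14820507730417, 'cx': 261.0472865497301, 'cy': 189.3322054996989, 'k1': 0.013315457034319722, 'hand_eye': array([[ 4.62442812e-04, -9.46609770e-01, -3.22381342e-01,
         8.34236702e-02],
       [ 9.99999848e-01,  3.41182936e-04,  4.32641789e-04,
         3.16297272e-04],
       [-2.99551932e-04, -3.22381494e-01,  9.46609784e-01,
        -1.42196366e-01],
       [ 0.00000000e+00,  0.00000000e+00,  0.00000000e+00,
         1.00000000e+00]])}
```

View pics/scene0.png

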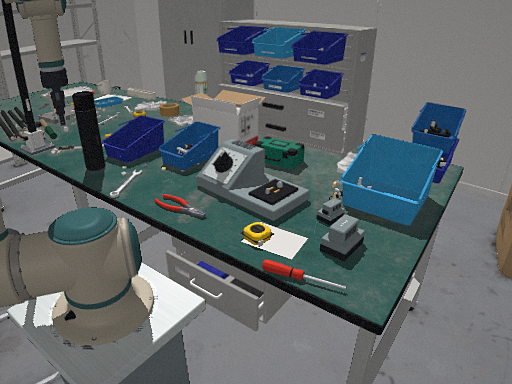

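View pics/top0.png

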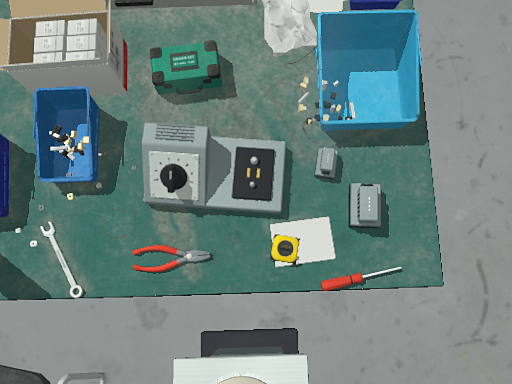

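View pics/wrist0.png

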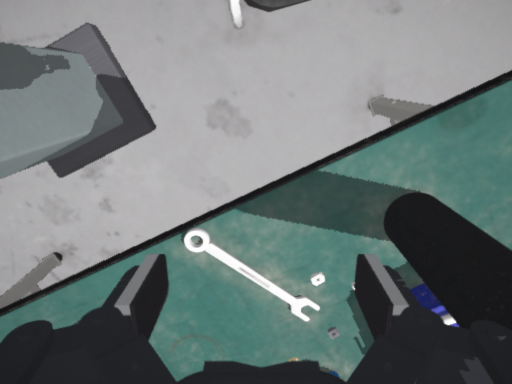

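```bash
cat > h.py <<'E'
import numpy as np, cv2
from scipy.spatial.transform import Rotation as R
from scipy.optimize import least_squares
from rig import manip, eyes
def cam(n, st=None):
    c=eyes.calibration(n)
    if n=="wrist":
        q=st["ee_rot"]; T=np.eye(4); T[:3,:3]=R.from_quat([q[1],q[2],q[3],q[0]]).as_matrix(); T[:3,3]=st["position"]
        W=np.linalg.inv(T@c["hand_eye"]); return c,W[:3,:3],W[:3,3]
    return c,cv2.Rodrigues(c["rvec"])[0],c["tvec"]
def proj(C,P):
    c,Rm,t=C; p=np.atleast_2d(P)@Rm.T+t; s=p[:,:2]/p[:,2:]; s=s*(1+c["k1"]*(s**2).sum(1,keepdims=True))
    return s*[c["fx"],c["fy"]]+[c["cx"],c["cy"]]
def onz(C,px,z):
    c,Rm,t=C; d=(np.array(px,float)-[c["cx"],c["cy"]])/[c["fx"],c["fy"]]; s=d.copy()
    for _ in range(20): s=d/(1+c["k1"]*(s@s))
    ray=Rm.T@np.append(s,1); o=-Rm.T@t
    return o+ray*(z-o[2])/ray[2]
def pose(x,y,th,z=0):
    return R.from_euler('z',th).as_matrix(), np.array([x,y,z])
def crop(img,x0,y0,x1,y1,k,f):
    o=cv2.resize(img[y0:y1,x0:x1],None,fx=k,fy=k,interpolation=cv2.INTER_CUBIC)
    for i in range(x0,x1,10): cv2.line(o,((i-x0)*k,0),((i-x0)*k,8 if i%50 else 20),(0,255,255),1)
    for i in range(y0,y1,10): cv2.line(o,(0,(i-y0)*k),(8 if i%50 else 20,(i-y0)*k),(0,255,255),1)
    cv2.imwrite(f,o)
E
python3 - <<'E'
from h import *
t=cv2.imread("pics/top0.png"); s=cv2.imread("pics/scene0.png")
crop(t,135,115,295,225,5,"pics/t_ch.png")
crop(t,305,135,405,235,6,"pics/t_pk.png")
crop(s,300,180,380,260,7,"pics/s_pk.png")
C=cam("top")
for p in [(143,206),(284,217),(209,123),(285,139),(352,222),(380,227),(76,290),(330,285)]: print(p,onz(C,p,0).round(3))
E
```

```text
(143, 206) [0.522 0.235 0.   ]
(284, 217) [ 0.483 -0.118  0.   ]
(209, 123) [0.736 0.067 0.   ]
(285, 139) [ 0.686 -0.129  0.   ]
(352, 222) [ 0.465 -0.287  0.   ]
(380, 227) [ 0.45  -0.356  0.   ]
(76, 290) [0.319 0.397 0.   ]
(330, 285) [ 0.312 -0.223  0.   ]
```

View pics/t_ch.png

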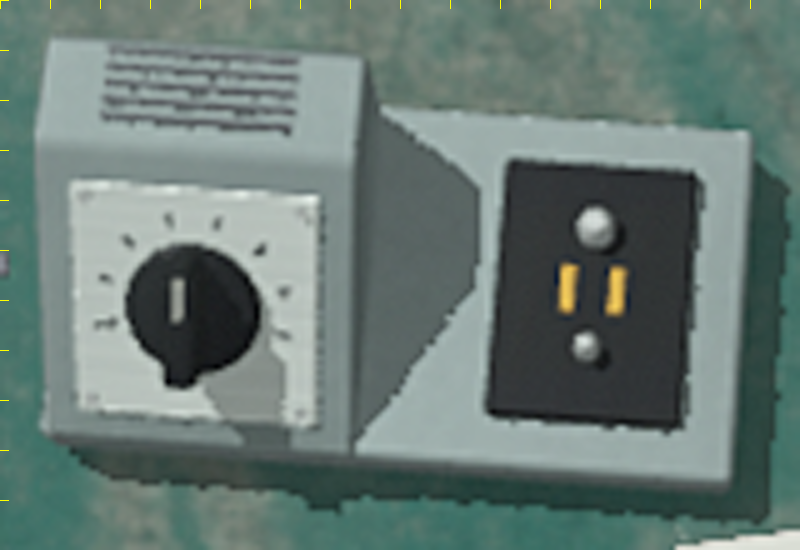

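View pics/t_pk.png

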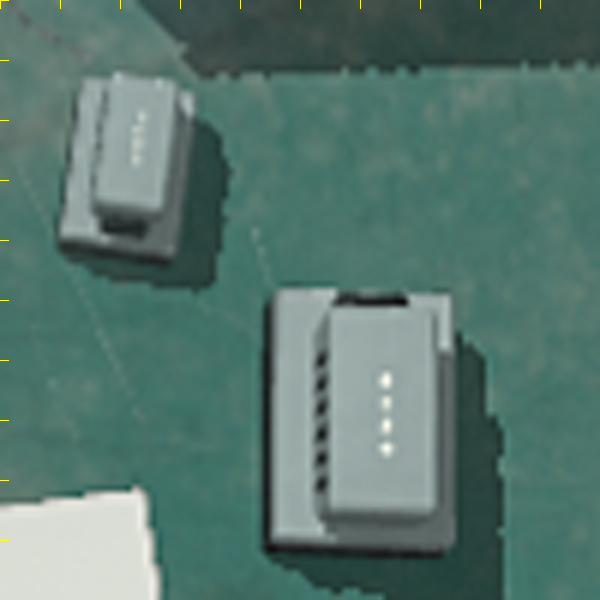

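View pics/s_pk.png

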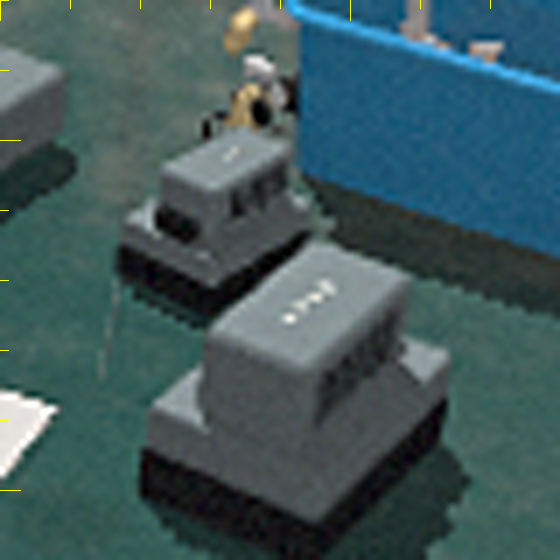

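```bash
cat > fit.py <<'E'
from h import *
def fit(obs,x0):
    # obs: list (cam, local pts, px)
    def res(v):
        M,t=pose(*v[:3]); return np.concatenate([(proj(C,np.array(P)@M.T+t)-np.array(p)).ravel() for C,P,p in obs])
    r=least_squares(res,x0,loss='soft_l1'); return r.x, res(r.x).reshape(-1,2)
E
python3 - <<'E'
from fit import *
T=cam("top");S=cam("scene")
cp=[[65,-47,46],[65,-143,46],[-65,-143,46],[-65,-47,46],[30,-95,62],[-30,-95,62]]
cx=[(236.6,146.6),(275,149.4),(271.6,201),(232.4,197.6),(253.8,160),(252,183.6)]
v,r=fit([(T,np.array(cp)/1e3,cx)],[.6,.05,0]); print("charger",v.round(4),np.degrees(v[2]));print(r.round(1))
pp=np.array([[52,36,40],[52,-36,40],[-52,36,40],[-52,-36,40],[38,22,76],[38,-22,76],[-46,22,76],[-46,-22,76]])/1e3
px=[(350.3,183.3),(380.5,184.2),(350,225),(380.8,225.5),(360,185.8),(378,186.2),(359.7,220.3),(377.7,220.7)]
w,r=fit([(T,pp,px)],[.5,-.3,0]); print("pack top",w.round(4),np.degrees(w[2]));print(r.round(1))
M,t=pose(*w); print("scene pred ridge",proj(S,pp@M.T+t).round(1))
M,t=pose(*v); print("scene pred charger",proj(S,np.array(cp)/1e3@M.T+t).round(1))
sx=[(345.4,214.7),(358.6,219.3),(329.6,226.4),(345.7,232.5)]
s=cv2.imread("pics/scene0.png"); crop(s,190,130,320,220,6,"pics/s_ch.png")
E
```

```text
charger [ 0.5957  0.0484 -0.1054] -6.039646287655818
[[-0.3 -0. ]
 [ 0.  -0.1]
 [-0.2 -0.2]
 [-0.6  0.4]
 [ 0.6 -0.2]
 [ 0.5  0.2]]
pack top [ 0.501  -0.3155 -0.0716] -4.102880397334631
[[ 0.6 -0.4]
 [-0.3 -0.2]
 [ 0.7 -0. ]
 [-0.3  0.6]
 [-0.6 -0.4]
 [-0.1 -0.1]
 [-0.3  0.1]
 [ 0.4  0.4]]
scene pred ridge [[339.9 220.4]
 [364.2 230. ]
 [319.9 237.4]
 [345.4 248.4]
 [343.7 212.9]
 [358.9 218.7]
 [327.4 226.4]
 [343.3 232.9]]
scene pred charger [[274.4 178.3]
 [298.3 187.5]
 [271.7 202.9]
 [247.2 192.2]
 [279.5 181.9]
 [267.  188.5]]
```

View pics/s_ch.png

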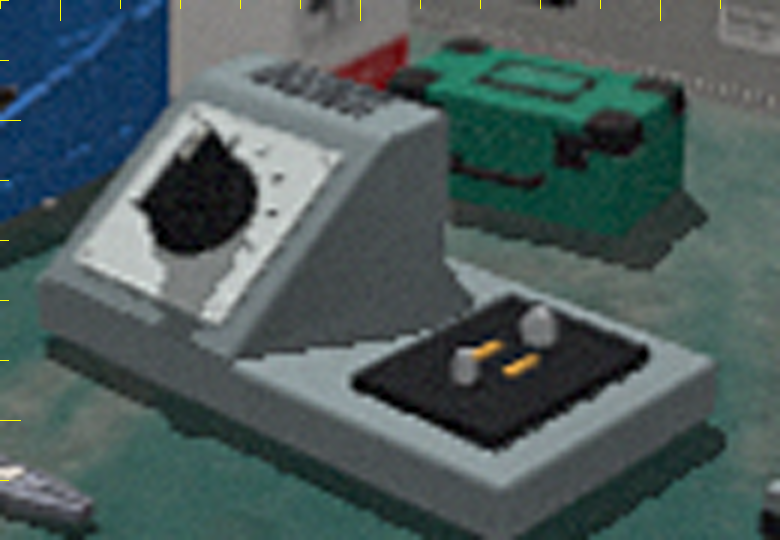

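Call:
{"fn": "servo_tool", "kwargs": {"increments": [{"slide": [0, 0, 0], "spin": -7.4}, {"slide": [0, 0, 0], "spin": -7.4}, {"slide": [0, 0, 0], "spin": -7.3}, {"slide": [-0.017, -0.045, 0], "spin": 0}, {"slide": [-0.017, -0.045, 0], "spin": 0}, {"slide": [-0.017, -0.045, 0], "spin": 0}, {"slide": [-0.017, -0.045, 0], "spin": 0}, {"slide": [-0.017, -0.045, 0], "spin": 0}], "hand": 1, "newtons": 80}}

```text
clock: 0.95
position: [0.3227, 0.2834, 0.2311]
ee_rot: [0.0, 0.036, 0.999, -0.0]
contact_force: [1.8, -1.2, -0.9]
width: 0.0855
```

Call:
{"fn": "servo_tool", "kwargs": {"increments": [{"slide": [-0.017, -0.045, 0], "spin": 0}, {"slide": [-0.017, -0.045, 0], "spin": 0}, {"slide": [-0.017, -0.045, 0], "spin": 0}, {"slide": [-0.017, -0.045, 0], "spin": 0}, {"slide": [-0.017, -0.045, 0], "spin": 0}]}}

```text
clock: 1.45
position: [0.3913, 0.0529, 0.2314]
ee_rot: [0.0, 0.036, 0.999, 0.0]
contact_force: [1.4, -0.3, 0.7]
width: 0.0855
```

Call:
{"fn": "servo_tool", "kwargs": {"increments": [{"slide": [-0.04, -0.016, 0], "spin": 0}, {"slide": [-0.04, -0.016, 0], "spin": 0}, {"slide": [-0.04, -0.016, 0], "spin": 0}, {"slide": [-0.04, -0.016, 0], "spin": 0}, {"slide": [-0.04, -0.016, 0], "spin": 0}, {"slide": [0, 0, 0], "spin": 0}, {"slide": [0, 0, 0], "spin": 0}]}}

```text
clock: 2.15
position: [0.5849, -0.0397, 0.2301]
ee_rot: [-0.001, 0.036, 0.999, 0.0]
contact_force: [0.7, -0.0, -0.0]
width: 0.0855
```

Run:
```python
from h import *
import pickle
st=manip.get_state(); im=eyes.get_image("wrist"); cv2.imwrite("pics/w1.png",im); pickle.dump(st,open("w1.pkl","wb"))
print(st["position"],st["ee_rot"],st["qd"].max())
C=cam("wrist",st)
M,t=pose(.5957,.0484,-.1054)
cp=np.array([[65,-47,46],[65,-143,46],[-65,-143,46],[-65,-47,46],[30,-95,62],[-30,-95,62]])/1e3
print(proj(C,cp@M.T+t).round(1))
```

```text
[ 0.58490617 -0.03973492  0.23008482] [-1.36677584e-03  3.64462978e-02  9.99334612e-01  3.62924656e-04] 0.03599564050549122
[[296.7 224.5]
 [208.5 221.9]
 [206.   97.8]
 [305.9 101.2]
 [253.2 198.1]
 [254.8 138.7]]
```

View pics/w1.png

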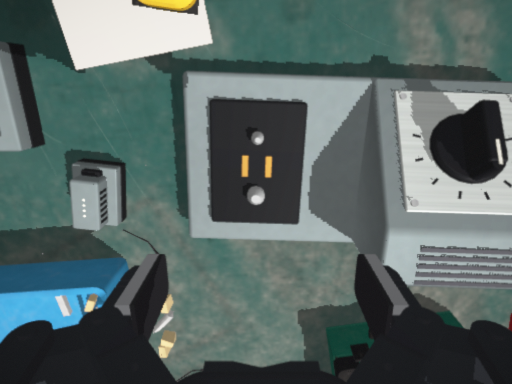

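Run:
```python
from h import *
im=cv2.imread("pics/w1.png")
crop(im,180,65,320,245,4,"pics/w1d.png")
crop(im,380,65,512,245,4,"pics/w1k.png")
```

```text
(no output)
```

View pics/w1d.png

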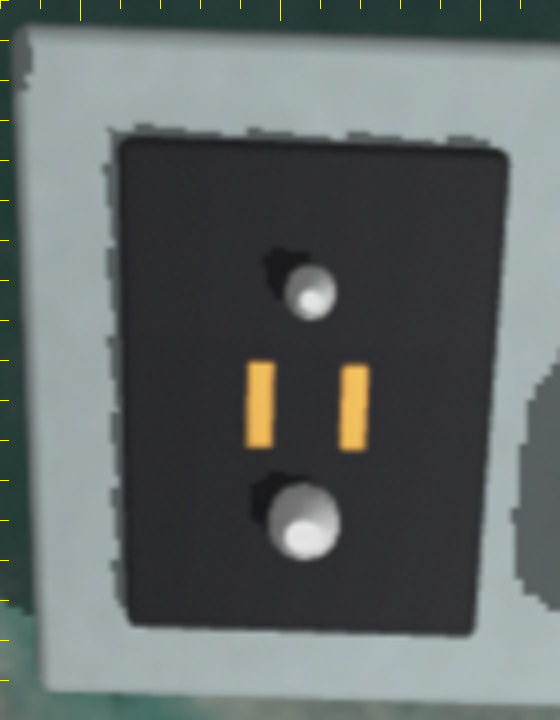

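View pics/w1k.png

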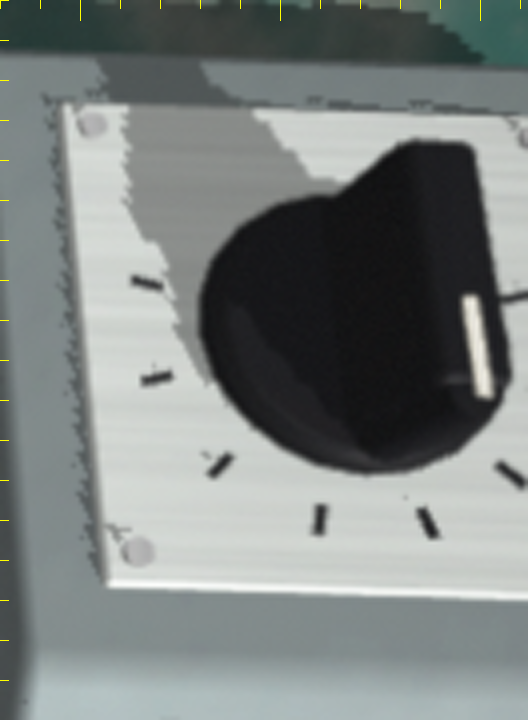

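Run:
```python
from fit import *
import pickle
st=pickle.load(open("w1.pkl","rb"));C=cam("wrist",st)
cp=np.array([[65,-47,46],[65,-143,46],[-65,-143,46],[-65,-47,46],[30,-95,62],[-30,-95,62]])/1e3
px=[(298.8,224),(211.8,221.3),(209.8,99.8),(307.4,103),(256.2,198.8),(258.2,140)]
v,r=fit([(C,cp,px)],[.6,.05,0]);print(v.round(4),np.degrees(v[2]));print(r.round(1))
k=v
M,t=pose(*k)
n=np.array([-np.sin(np.radians(35)),0,np.cos(np.radians(35))]); u=np.array([np.cos(np.radians(35)),0,np.sin(np.radians(35))]); l=np.array([0,1,0])
A=np.array([-.03,.09,.082])
for i in range(8):
    q=i*.5236;a=1.833-q
    d=np.cos(a)*u+np.sin(a)*l
    P=[A+.040*n+d*.032, A+.04*n-d*.027, A+d*.042]
    print(i,proj(C,np.array(P)@M.T+t).round(0).tolist(), proj(cam("top"),np.array(P)@M.T+t).round(0).tolist())
print(proj(C,(A+.04*n)@M.T+t),proj(C,(A+.0*n)@M.T+t))
```

```text
[ 0.5969  0.0513 -0.1052] -6.028206776731604
[[ 0.6  1.4]
 [-0.5  1.5]
 [-0.7 -0.9]
 [ 1.5 -0.7]
 [-0.1  0.2]
 [-0.3 -0.2]]
0 [[534.0, 121.0], [464.0, 137.0], [508.0, 140.0]] [[156.0, 185.0], [181.0, 180.0], [156.0, 179.0]]
1 [[539.0, 141.0], [461.0, 121.0], [512.0, 163.0]] [[156.0, 178.0], [181.0, 186.0], [156.0, 170.0]]
2 [[532.0, 158.0], [468.0, 107.0], [504.0, 183.0]] [[160.0, 172.0], [178.0, 190.0], [161.0, 163.0]]
3 [[515.0, 168.0], [482.0, 100.0], [484.0, 194.0]] [[166.0, 169.0], [173.0, 193.0], [168.0, 159.0]]
4 [[492.0, 167.0], [499.0, 100.0], [459.0, 194.0]] [[173.0, 170.0], [167.0, 192.0], [178.0, 160.0]]
5 [[472.0, 156.0], [516.0, 109.0], [435.0, 181.0]] [[179.0, 174.0], [162.0, 189.0], [186.0, 165.0]]
6 [[458.0, 138.0], [528.0, 123.0], [420.0, 160.0]] [[183.0, 180.0], [158.0, 184.0], [190.0, 173.0]]
7 [[455.0, 119.0], [532.0, 139.0], [418.0, 138.0]] [[183.0, 186.0], [158.0, 179.0], [190.0, 181.0]]
[[496.34552503 129.86021961]] [[464.46387495 150.26600057]]
```

Call:
{"fn": "servo_tool", "kwargs": {"increments": [{"slide": [0.011, -0.046, 0], "spin": 0}, {"slide": [0.011, -0.047, 0], "spin": 0}, {"slide": [0.011, -0.047, 0], "spin": 0}, {"slide": [0.011, -0.047, 0], "spin": 0}, {"slide": [0.01, -0.047, 0], "spin": 0}, {"slide": [0.01, -0.047, 0], "spin": 0}, {"slide": [0, 0, 0], "spin": 0}, {"slide": [0, 0, 0], "spin": 0}]}}

```text
clock: 3.0
position: [0.4997, -0.3146, 0.2315]
ee_rot: [-0.0, 0.037, 0.999, 0.001]
contact_force: [-0.4, 0.5, 0.3]
width: 0.0853
```

Run:
```python
from h import *
import pickle
st=manip.get_state(); im=eyes.get_image("wrist"); cv2.imwrite("pics/w2.png",im); pickle.dump(st,open("w2.pkl","wb"))
print(st["position"],st["ee_rot"])
C=cam("wrist",st)
M,t=pose(.501,-.3155,-.0716)
pp=np.array([[52,36,40],[52,-36,40],[-52,36,40],[-52,-36,40],[38,22,76],[38,-22,76],[-46,22,76],[-46,-22,76]])/1e3
p=proj(C,pp@M.T+t).round(1); print(p.tolist())
x0,y0=int(p[:,0].min())-20,int(p[:,1].min())-20
print(x0,y0); crop(im,x0,y0,x0+160,y0+150,5,"pics/w2c.png")
```

```text
[ 0.4996594  -0.31461643  0.23151756] [-1.29564949e-04  3.69442102e-02  9.99317147e-01  5.90810980e-04]
[[292.5, 209.1], [226.9, 209.3], [295.6, 112.2], [223.1, 112.3], [282.0, 209.9], [237.1, 210.0], [283.8, 123.1], [234.7, 123.2]]
203 92
```

View pics/w2c.png

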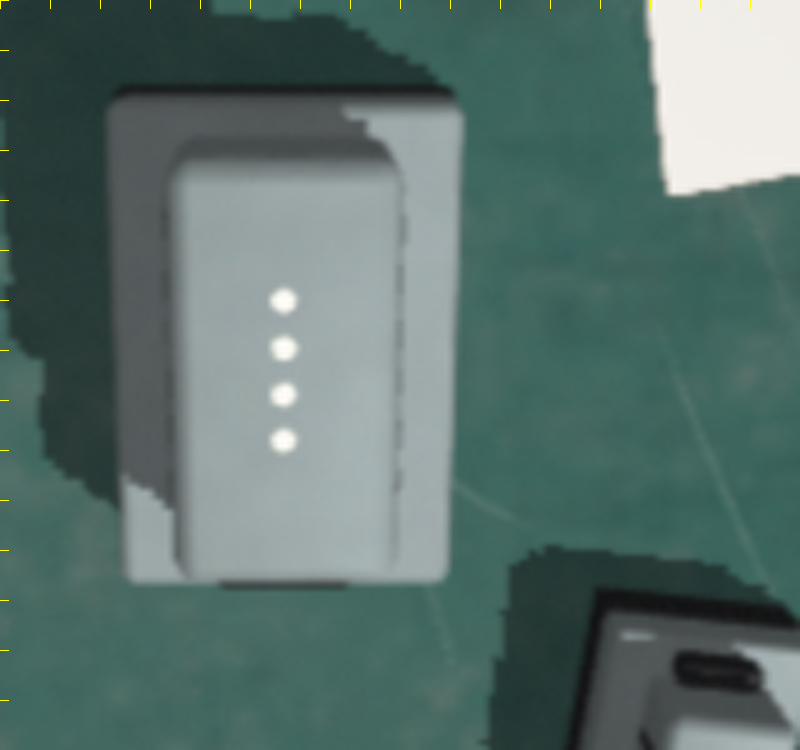

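Run:
```python
from fit import *
import pickle
st=pickle.load(open("w2.pkl","rb"));C=cam("wrist",st)
pp=np.array([[52,36,40],[52,-36,40],[-52,36,40],[-52,-36,40],[38,22,76],[38,-22,76],[-46,22,76],[-46,-22,76]])/1e3
px=[(293,208.4),(228.2,208),(295.6,112.6),(224.4,111.4),(282.7,208),(239,208),(283,124.5),(237.2,124)]
v,r=fit([(C,pp,px)],[.5,-.31,0]);print(v.round(4),np.degrees(v[2]));print(r.round(1))
v,r=fit([(C,pp[:4],px[:4])],[.5,-.31,0]);print(v.round(4),np.degrees(v[2]));print(r.round(1))
q=st["ee_rot"];Rt=R.from_quat([q[1],q[2],q[3],q[0]]).as_matrix();print(Rt.round(4), np.degrees(np.arctan2(Rt[1,1],Rt[0,1])))
M,t=pose(*v); g=M@[-.003,0,0]+t; d=np.array([g[0],g[1],.043])-st["position"]; print(g,Rt.T@d)
```

```text
[ 0.5006 -0.3145 -0.0725] -4.153300491104896
[[ 0.4  0.4]
 [-0.5  0.9]
 [ 1.  -0.9]
 [-0.3  0.4]
 [ 0.3  1.4]
 [-1.   1.5]
 [ 1.9 -2. ]
 [-1.4 -1.4]]
[ 0.5004 -0.3146 -0.0742] -4.249135563921721
[[ 0.2  0.3]
 [-0.7  0.7]
 [ 1.  -1. ]
 [-0.3  0.1]]
[[-9.973e-01  7.380e-02 -2.000e-04]
 [ 7.380e-02  9.973e-01  1.200e-03]
 [ 3.000e-04  1.200e-03 -1.000e+00]] 85.76553080630867
[ 0.49740379 -0.31440384  0.        ] [ 2.20810395e-03 -1.75340903e-04  1.88518162e-01]
```

Call:
{"fn": "servo_tool", "kwargs": {"increments": [{"slide": [0.002, 0, 0.04], "spin": 0}, {"slide": [0, 0, 0.045], "spin": 0}, {"slide": [0, 0, 0.04], "spin": 0}, {"slide": [0, 0, 0.03], "spin": 0}, {"slide": [0, 0, 0.02], "spin": 0}, {"slide": [0, 0, 0.011], "spin": 0}, {"slide": [0, 0, 0], "spin": 0}, {"slide": [0, 0, 0], "spin": 0}]}}

```text
clock: 3.85
position: [0.4998, -0.3145, 0.0463]
ee_rot: [0.001, 0.035, 0.999, -0.0]
contact_force: [0.7, 0.1, 0.1]
width: 0.0856
```

Call:
{"fn": "servo_tool", "kwargs": {"increments": [{"slide": [0, 0, 0], "spin": 0}, {"slide": [0, 0, 0], "spin": 0}, {"slide": [0, 0, 0], "spin": 0}, {"slide": [0, 0, 0], "spin": 0}, {"slide": [0, 0, 0], "spin": 0}, {"slide": [0, 0, 0], "spin": 0}], "hand": 0, "newtons": 80}}

```text
clock: 4.45
position: [0.4995, -0.3157, 0.0465]
ee_rot: [0.001, 0.036, 0.999, -0.001]
contact_force: [-0.4, -1.0, 7.2]
width: 0.0426
```

Call:
{"fn": "servo_tool", "kwargs": {"increments": [{"slide": [0, 0, -0.01], "spin": 0}, {"slide": [0, 0, -0.03], "spin": 0}, {"slide": [0, 0, -0.04], "spin": 0}, {"slide": [0, 0, -0.025], "spin": 0}, {"slide": [0, 0, 0], "spin": 0}, {"slide": [0, 0, 0], "spin": 0}]}}

```text
clock: 5.05
position: [0.4982, -0.3144, 0.1495]
ee_rot: [-0.001, 0.036, 0.999, 0.001]
contact_force: [-1.2, -0.1, -3.9]
width: 0.0426
```

Run:
```python
from h import *
import pickle
st=manip.get_state(); im=eyes.get_image("wrist"); cv2.imwrite("pics/w3.png",im); pickle.dump(st,open("w3.pkl","wb"))
print(st["position"],st["ee_rot"],st["contact_force"],st["moment"],st["width"])
cv2.imwrite("pics/s3.png",eyes.get_image("scene"))
```

```text
[ 0.49824189 -0.31438577  0.14950428] [-5.78512810e-04  3.60750804e-02  9.99348779e-01  5.21678976e-04] [-1.21975936 -0.06195334 -3.90828793] [0.0050759  0.04621515 0.01835253] 0.042570137828802965
```

View pics/w3.png

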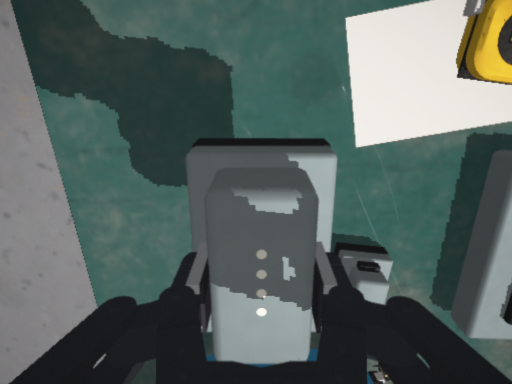

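View pics/s3.png

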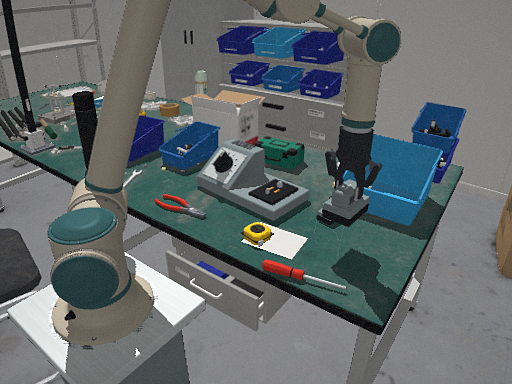

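Run:
```python
from fit import *
import pickle
im=cv2.imread("pics/w3.png"); crop(im,180,130,345,230,4,"pics/w3c.png")
st=pickle.load(open("w3.pkl","rb"));C=cam("wrist",st)
z=st["position"][2]-.0463+.0
for p in [(0.4985,-.3145,-.0725)]:
    M,t=pose(*p,z); print(proj(C,np.array([[-.052,.036,.04],[-.052,-.036,.04],[-.052,.036,.0],[-.052,-.036,.0]])@M.T+t))
```

```text
[[338.25718205 150.0801926 ]
 [181.42881384 150.00484052]
 [322.65028664 135.59020794]
 [197.31986339 135.52032788]]
```

View pics/w3c.png

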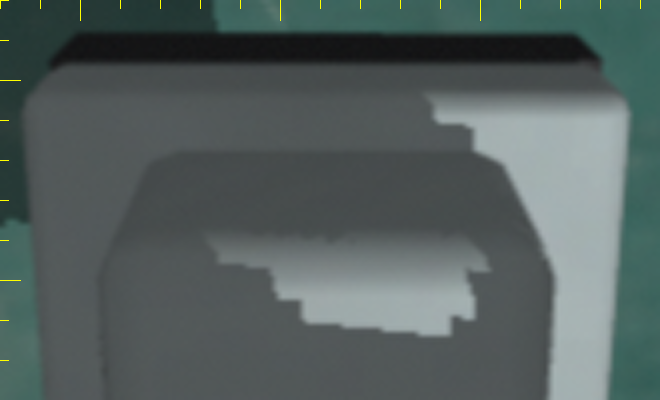

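Call:
{"fn": "servo_tool", "kwargs": {"increments": [{"slide": [-0.009, 0.035, 0], "spin": 0}, {"slide": [-0.01, 0.041, 0], "spin": 0}, {"slide": [-0.01, 0.041, 0], "spin": 0}, {"slide": [-0.01, 0.041, 0], "spin": 0}, {"slide": [-0.01, 0.041, 0], "spin": 0}, {"slide": [-0.01, 0.041, 0], "spin": 0}, {"slide": [-0.0074, 0.0353, 0], "spin": 1.9}, {"slide": [0, 0, 0.01], "spin": 0}]}}

```text
clock: 5.95
position: [0.5859, -0.0402, 0.1391]
ee_rot: [-0.0, 0.051, 0.999, 0.002]
contact_force: [0.6, -0.3, -4.6]
width: 0.043
```

Call:
{"fn": "servo_tool", "kwargs": {"increments": [{"slide": [0, 0, 0], "spin": 0}, {"slide": [0, 0, 0], "spin": 0}, {"slide": [0, 0, 0], "spin": 0}]}}

```text
clock: 6.25
position: [0.5846, -0.0463, 0.1398]
ee_rot: [-0.001, 0.053, 0.999, -0.0]
contact_force: [-0.2, 1.0, -4.9]
width: 0.0429
```

Run:
```python
from h import *
import pickle
st=manip.get_state(); im=eyes.get_image("wrist"); cv2.imwrite("pics/w4.png",im); pickle.dump(st,open("w4.pkl","wb"))
print(st["position"],st["ee_rot"],st["contact_force"])
t=eyes.get_image("top");s=eyes.get_image("scene");cv2.imwrite("pics/s4.png",s);cv2.imwrite("pics/t4.png",t)
crop(t,200,110,300,220,6,"pics/t4c.png")
crop(s,230,130,330,220,7,"pics/s4c.png")
```

```text
[ 0.58456143 -0.04627634  0.13975676] [-5.85544634e-04  5.32730971e-02  9.98579806e-01 -7.15207406e-05] [-0.24779289  0.97604413 -4.92232402]
```

View pics/w4.png

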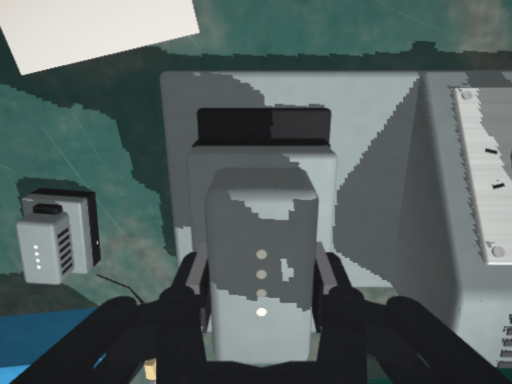

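View pics/t4c.png

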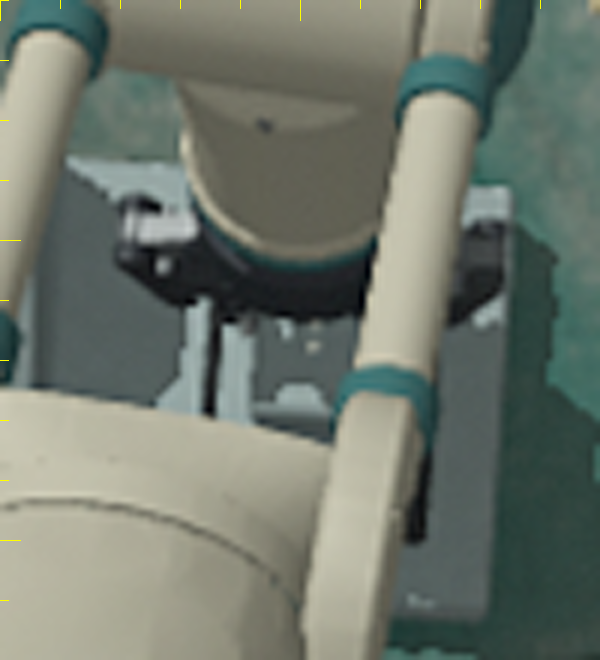

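View pics/s4c.png

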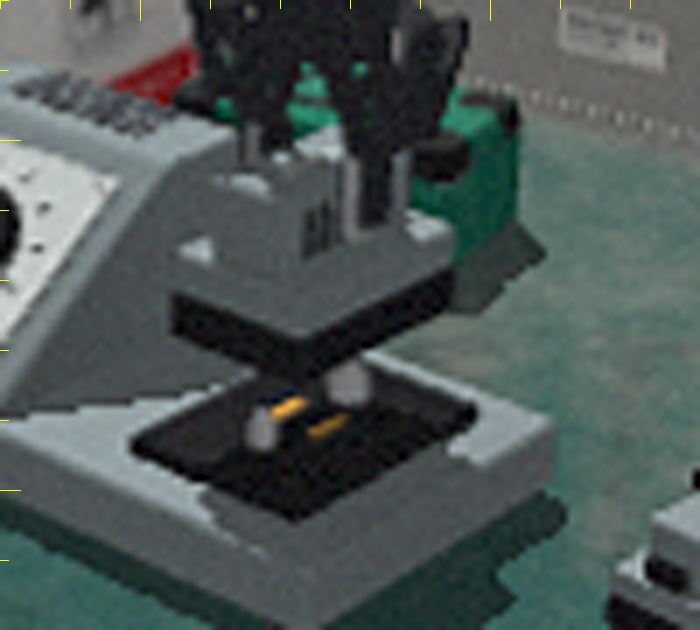

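Run:
```python
from h import *
im=cv2.imread("pics/w4.png"); crop(im,180,95,345,215,4,"pics/w4c.png")
```

```text
(no output)
```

View pics/w4c.png

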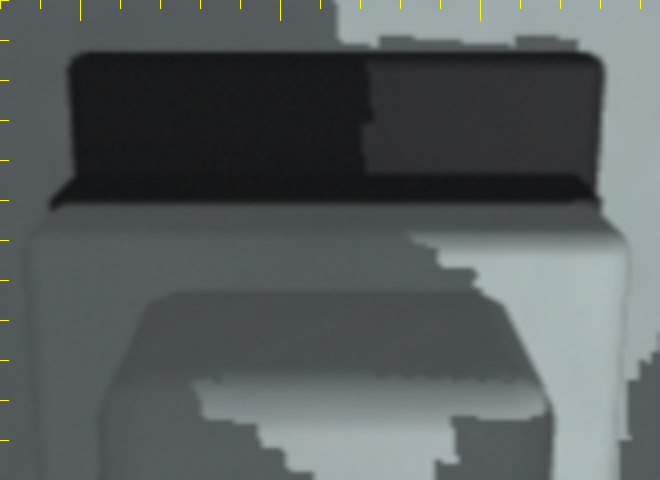

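Run:
```python
from fit import *
import pickle
st=pickle.load(open("w4.pkl","rb"));C=cam("wrist",st)
zp=st["position"][2]-.0465
pl=[(197,108.5),(331,108.5)]
a=[onz(C,p,.046) for p in pl]; print("pad",a,np.linalg.norm(a[1]-a[0]))
b=[onz(C,p,zp) for p in [(198.7,139),(325,139)]]; print("packbot",b,np.linalg.norm(b[1]-b[0]))
b2=[onz(C,p,zp+.04) for p in [(186.2,154.5),(337,155)]]; print("packtop",b2,np.linalg.norm(b2[1]-b2[0]))
q=st["ee_rot"];Rt=R.from_quat([q[1],q[2],q[3],q[0]]).as_matrix()
ma,mb,mt=[(x[0]+x[1])/2 for x in (a,b,b2)]
print("tool frame pad mid",Rt.T@(ma-st["position"]),"pack bot",Rt.T@(mb-st["position"]),"top",Rt.T@(mt-st["position"]))
```

```text
pad [array([ 0.51742973, -0.08371958,  0.046     ]), array([0.52737648, 0.00957247, 0.046     ])] 0.09382080666053509
packbot [array([ 0.5313496 , -0.07630023,  0.09325676]), array([ 0.539075  , -0.00382831,  0.09325676])] 0.07288251915415246
packtop [array([ 0.53160527, -0.07491777,  0.13325676]), array([ 0.53922363, -0.005677  ,  0.13325676])] 0.06965861906934669
tool frame pad mid [0.06267567 0.00255647 0.09382912] pack bot [0.04967589 0.00093586 0.04655755] top [0.04949656 0.00071737 0.00655736]
```

Call:
{"fn": "servo_tool", "kwargs": {"increments": [{"slide": [0, 0.0017, 0], "spin": 0}, {"slide": [0, 0, 0.012], "spin": 0}, {"slide": [0, 0, 0.012], "spin": 0}, {"slide": [0, 0, 0.002], "spin": 0}, {"slide": [0, 0, 0], "spin": 0}, {"slide": [0, 0, 0], "spin": 0}]}}

```text
clock: 7.0
position: [0.5853, -0.0435, 0.1142]
ee_rot: [0.0, 0.053, 0.999, 0.0]
contact_force: [-0.3, 0.2, -4.6]
width: 0.0429
```

Run:
```python
from h import *
st=manip.get_state(); im=eyes.get_image("wrist"); cv2.imwrite("pics/w5.png",im)
print(st["position"],st["ee_rot"],st["contact_force"],st["moment"])
s=eyes.get_image("scene")
crop(im,180,95,345,215,4,"pics/w5c.png")
crop(s,230,140,330,220,7,"pics/s5c.png")
```

```text
[ 0.58534361 -0.04346469  0.11417707] [4.66525332e-06 5.25480116e-02 9.98618398e-01 2.66914949e-05] [-0.30067784  0.21646084 -4.56150416] [-0.00540409  0.05941328 -0.02117456]
```

View pics/w5c.png

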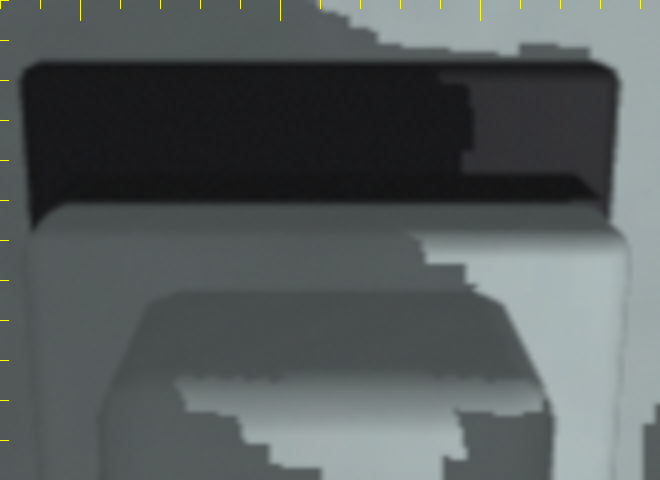

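View pics/s5c.png

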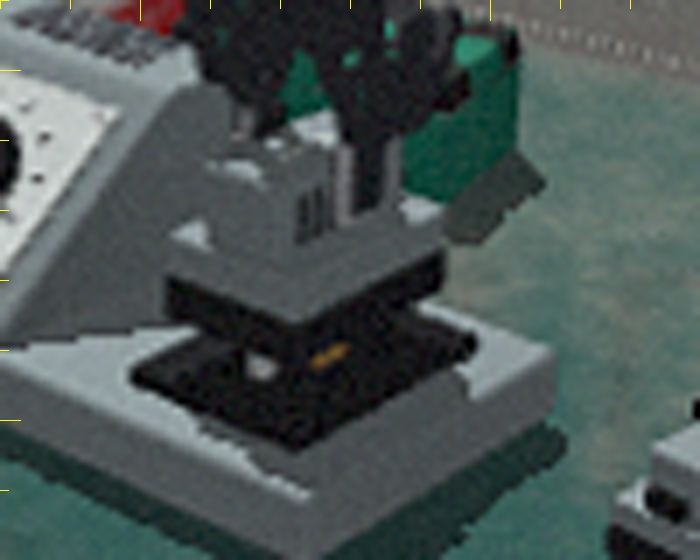

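Call:
{"fn": "servo_tool", "kwargs": {"increments": [{"slide": [0.0006, -0.001, 0], "spin": 0}, {"slide": [0, 0, 0.003], "spin": 0}, {"slide": [0, 0, 0], "spin": 0}, {"slide": [0, 0, 0], "spin": 0}]}}

```text
clock: 7.5
position: [0.5843, -0.0444, 0.1112]
ee_rot: [-0.0, 0.053, 0.999, 0.0]
contact_force: [-0.3, -0.8, -4.1]
width: 0.0429
```

Run:
```python
from h import *
st=manip.get_state(); im=eyes.get_image("wrist")
print(st["position"],st["ee_rot"],st["contact_force"],st["moment"])
crop(im,180,95,345,215,4,"pics/w6c.png")
C=cam("wrist",st)
def fx(a): print(a)
```

```text
[ 0.5843365  -0.0443704   0.11118897] [-1.34748471e-04  5.26223027e-02  9.98614474e-01  8.23289124e-05] [-0.27730407 -0.7554441  -4.1470942 ] [ 0.00296634 -0.02256198  0.06149613]
```

View pics/w6c.png

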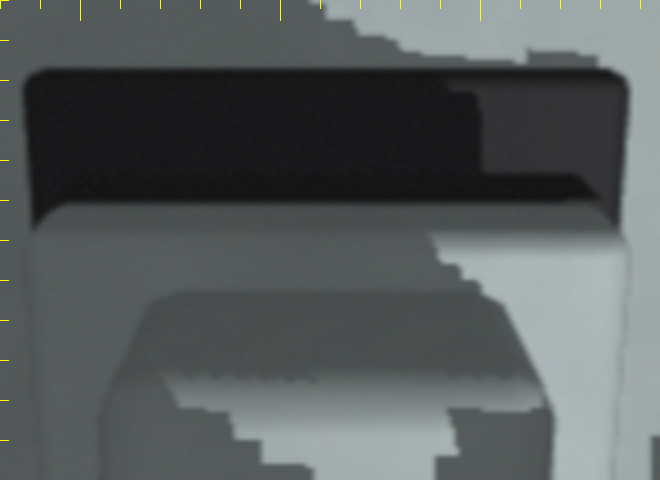

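Run:
```python
from h import *
st=manip.get_state(); C=cam("wrist",st)
q=st["ee_rot"];Rt=R.from_quat([q[1],q[2],q[3],q[0]]).as_matrix()
for z,p in ((.046,(261.5,112)),(st["position"][2]-.0465,(261.8,139))): print(Rt.T@(onz(C,p,z)-st["position"]))
```

```text
[0.06309342 0.00075399 0.06526121]
[0.04969918 0.00090558 0.04650281]
```

Call:
{"fn": "servo_tool", "kwargs": {"increments": [{"slide": [0, 0, 0.003], "spin": 0}, {"slide": [0, 0, 0.002], "spin": 0}, {"slide": [0, 0, 0], "spin": 0}]}}

```text
clock: 7.85
position: [0.5841, -0.0443, 0.1058]
ee_rot: [-0.001, 0.053, 0.999, 0.0]
contact_force: [-0.4, -0.2, -4.5]
width: 0.043
```

Call:
{"fn": "servo_tool", "kwargs": {"increments": [{"slide": [0.0004, 0, 0.002], "spin": 0}, {"slide": [0, 0, 0.003], "spin": 0}, {"slide": [0, 0, 0.002], "spin": 0}, {"slide": [0, 0, 0], "spin": 0}]}}

```text
clock: 8.25
position: [0.5838, -0.0443, 0.0988]
ee_rot: [-0.0, 0.053, 0.999, 0.0]
contact_force: [-0.2, -0.9, -4.5]
width: 0.0429
```

Call:
{"fn": "servo_tool", "kwargs": {"increments": [{"slide": [0, 0, 0.003], "spin": 0}, {"slide": [0, 0, 0.002], "spin": 0}, {"slide": [0, 0, 0.0015], "spin": 0}, {"slide": [0, 0, 0], "spin": 0}, {"slide": [0, 0, 0], "spin": 0}]}}

```text
clock: 8.75
position: [0.5841, -0.0444, 0.0928]
ee_rot: [0.0, 0.053, 0.999, 0.0]
contact_force: [-0.2, -0.1, -4.5]
width: 0.0427
```

Call:
{"fn": "servo_tool", "kwargs": {"increments": [{"slide": [0, 0, 0.001], "spin": 0}, {"slide": [0, 0, 0.001], "spin": 0}, {"slide": [0, 0, 0], "spin": 0}]}}

```text
clock: 9.05
position: [0.5842, -0.0444, 0.0925]
ee_rot: [0.001, 0.053, 0.999, -0.0]
contact_force: [-2.5, 0.7, 6.1]
width: 0.0428
```

Call:
{"fn": "servo_tool", "kwargs": {"increments": [{"slide": [0, 0, 0], "spin": 0}, {"slide": [0, 0, 0], "spin": 0}, {"slide": [0, 0, 0], "spin": 0}, {"slide": [0, 0, 0], "spin": 0}, {"slide": [0, 0, -0.02], "spin": 0}, {"slide": [0, 0, -0.045], "spin": 0}, {"slide": [0, 0, -0.045], "spin": 0}, {"slide": [0, 0, -0.045], "spin": 0}], "hand": 1}}

```text
clock: 9.85
position: [0.5839, -0.0443, 0.2472]
ee_rot: [-0.0, 0.053, 0.999, 0.0]
contact_force: [0.3, -0.5, -0.8]
width: 0.0857
```

Call:
{"fn": "servo_tool", "kwargs": {"increments": [{"slide": [0.05, 0, -0.0], "spin": 0}, {"slide": [0.049, 0.0, 0], "spin": 0}, {"slide": [0, 0, 0], "spin": 0}, {"slide": [0, 0, 0], "spin": 0}], "hand": 0}}

```text
clock: 10.25
position: [0.4848, -0.0338, 0.2462]
ee_rot: [0.001, 0.053, 0.999, -0.0]
contact_force: [1.0, -0.5, 0.4]
width: 0.0281
```

Run:
```python
from h import *
import pickle
st=manip.get_state(); im=eyes.get_image("wrist"); cv2.imwrite("pics/w7.png",im);pickle.dump(st,open("w7.pkl","wb"))
print(st["position"],st["ee_rot"],st["contact_force"],st["qpos"])
s=eyes.get_image("scene");cv2.imwrite("pics/s7.png",s)
crop(s,190,130,320,220,6,"pics/s7c.png")
```

```text
[ 0.48484569 -0.03378026  0.24620445] [ 6.79494671e-04  5.26331813e-02  9.98613681e-01 -4.54912039e-05] [ 0.97640181 -0.45757841  0.39645874] [-2.12937992e-01  1.31531985e-01  1.65804765e+00  1.30214201e-04
  1.35065693e+00 -1.67844762e+00]
```

View pics/w7.png

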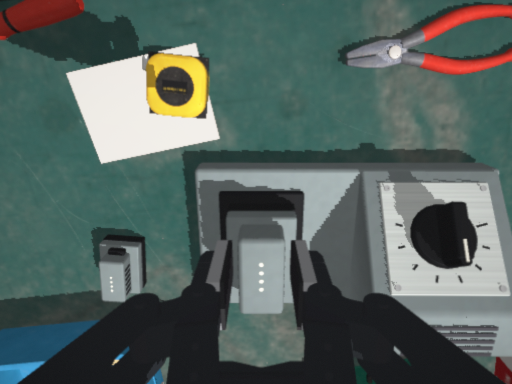

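View pics/s7c.png

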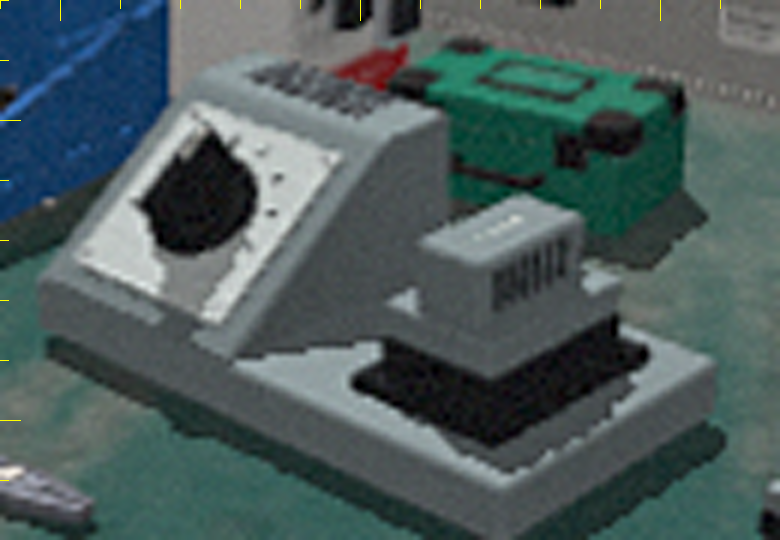

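```bash
cat > kn.py <<'E'
from h import *
s35,c35=np.sin(np.radians(35)),np.cos(np.radians(35))
n=np.array([-s35,0,c35]);u=np.array([c35,0,s35]);l=np.array([0,1,0.]);A=np.array([-.03,.09,.082])
CH=(.5969,.0513,-.1052)
CHm=(.5858+.00998,-.0437+.09447,-.1052)
def d(q): a=1.833-q; return np.cos(a)*u+np.sin(a)*l
E
python3 - <<'E'
from kn import *
import pickle
st=pickle.load(open("w7.pkl","rb"));W=cam("wrist",st);S=cam("scene")
im=cv2.imread("pics/w7.png"); crop(im,370,165,512,315,4,"pics/w7k.png")
M,t=pose(*CH)
P=np.array([[-52,-36,40],[52,-36,40],[-52,36,40],[-46,-22,76],[-52,-36,0]])/1e3+[0,-.095,.046]
print("scene",proj(S,P@M.T+t).round(1).tolist(),"wrist",proj(W,P@M.T+t).round(1).tolist())
pl=np.array([A+.057*(u*i+l*j) for i in(-1,1) for j in (-1,1)])
for k in range(8): print(k, proj(W,(A+d(k*.5236)*.042)@M.T+t).round(1), proj(W,(A+.04*n+d(k*.5236)*.032)@M.T+t).round(1))
print(proj(W,(A+.04*n)@M.T+t))
E
```

```text
scene [[271.2, 187.3], [292.8, 175.8], [252.6, 179.7], [269.1, 173.9], [270.8, 199.4]] wrist [[226.0, 218.1], [229.2, 304.6], [297.7, 218.1], [237.7, 240.4], [229.6, 203.6]]
0 [[478.6 225.9]] [[496.4 221.2]]
1 [[482.6 247. ]] [[500.1 239.3]]
2 [[475.3 265.9]] [[494.  255.4]]
3 [[458.2 277. ]] [[479.6 264.8]]
4 [[436.3 276.9]] [[460.7 264.7]]
5 [[415.8 265.7]] [[443.  255.2]]
6 [[402.7 246.8]] [[431.4 239.1]]
7 [[400.2 225.8]] [[428.7 221.2]]
[[464.03904232 230.13455475]]
```

View pics/w7k.png

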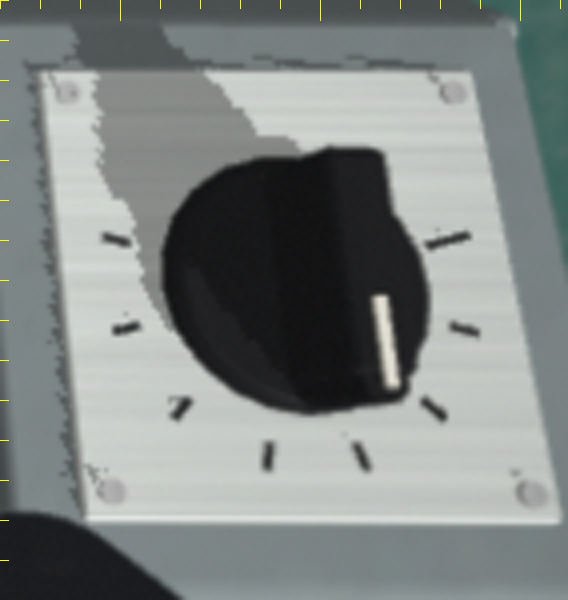

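```bash
cat >> kn.py <<'E'
CHT=(.596,.0502,-.1052)
def tcp(uc,lc,hc=26.5,up=0):
    P=A+(uc*u+hc*n+lc*l)/1e3+[.011,0,up/1e3]; M,t=pose(*CHT); return M@P+t
def delta(T,st=None):
    st=st or manip.get_state(); q=st["ee_rot"];Rt=R.from_quat([q[1],q[2],q[3],q[0]]).as_matrix()
    return Rt.T@(T-st["position"])
def tooldiff(T1,T2):
    M,_=pose(*CHT); v=M.T@(T2-T1); return np.array([-v[0],v[1],-v[2]])
E
python3 - <<'E'
from kn import *
w=[(22,-30.5)]
for a in (0,15,30,45,60,75,90):
    a=np.radians(a); K=22*np.array([np.cos(a),np.sin(a)])+8*np.array([np.sin(a),-np.cos(a)]); w.append((K[0],K[1]-14.5))
w+=[(6,29.5),(3,29.5),(1,29.5)]
T=[tcp(*x) for x in w]
print(w); print(T[0]); print("to start high",delta(tcp(*w[0],up=70)).round(4))
for i in range(1,len(T)): print(np.round(w[i],1),(tooldiff(T[i-1],T[i])*1e3).round(1),T[i].round(4))
E
```

```text
[(22, -30.5), (np.float64(22.0), np.float64(-22.5)), (np.float64(23.320920539179667), np.float64(-16.53338761805709)), (np.float64(23.052558883257653), np.float64(-10.42820323027551)), (np.float64(21.213203435596427), np.float64(-4.600505063388336)), (np.float64(17.92820323027551), np.float64(0.5525588832576496)), (np.float64(13.421425602568004), np.float64(4.679815817539335)), (np.float64(8.000000000000002), np.float64(7.5)), (6, 29.5), (3, 29.5), (1, 29.5)]
[0.58615887 0.11106989 0.11632621]
to start high [-0.0834  0.1549  0.06  ]
[ 22.  -22.5] [ 0.  8. -0.] [0.587  0.119  0.1163]
[ 23.3 -16.5] [-1.1  6.  -0.8] [0.5887 0.1248 0.1171]
[ 23.1 -10.4] [0.2 6.1 0.2] [0.5891 0.1309 0.1169]
[21.2 -4.6] [1.5 5.8 1.1] [0.5882 0.1369 0.1159]
[17.9  0.6] [2.7 5.2 1.9] [0.5861 0.1423 0.114 ]
[13.4  4.7] [3.7 4.1 2.6] [0.5829 0.1468 0.1114]
[8.  7.5] [4.4 2.8 3.1] [0.5787 0.1501 0.1083]
[ 6.  29.5] [ 1.6 22.   1.1] [0.5794 0.1721 0.1071]
[ 3.  29.5] [ 2.5 -0.   1.7] [0.577  0.1724 0.1054]
[ 1.  29.5] [ 1.6 -0.   1.1] [0.5754 0.1725 0.1043]
```

Call:
{"fn": "servo_tool", "kwargs": {"increments": [{"slide": [-0.0208, 0.0387, 0], "spin": 0}, {"slide": [-0.0208, 0.0387, 0], "spin": 0}, {"slide": [-0.0208, 0.0387, 0], "spin": 0}, {"slide": [-0.021, 0.0388, 0], "spin": 0}, {"slide": [0, 0, 0.04], "spin": 0}, {"slide": [0, 0, 0.02], "spin": 0}, {"slide": [0, 0, 0], "spin": 0}], "hand": 0, "newtons": 60}}

```text
clock: 11.05
position: [0.5841, 0.1117, 0.1816]
ee_rot: [-0.004, 0.052, 0.999, -0.0]
contact_force: [0.1, -0.3, -0.1]
width: -0.0002
```

Run:
```python
from kn import *
st=manip.get_state(); print(st["position"],st["width"],delta(tcp(22,-30.5)).round(4))
im=eyes.get_image("wrist"); cv2.imwrite("pics/w8.png",im)
```

```text
[0.58408227 0.11172538 0.18158225] -0.00022951207617234346 [-0.0026 -0.0003  0.0652]
```

View pics/w8.png

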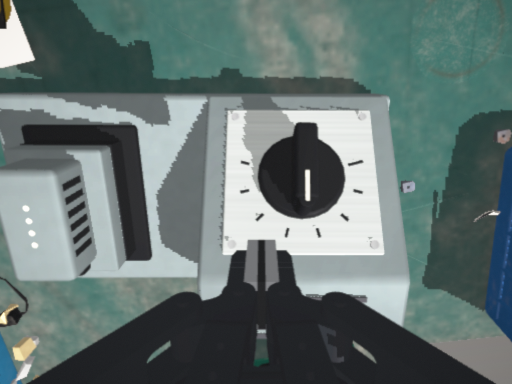

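Call:
{"fn": "servo_tool", "kwargs": {"increments": [{"slide": [-0.0026, 0, 0.03], "spin": 0}, {"slide": [0, 0, 0.02], "spin": 0}, {"slide": [0, 0, 0.015], "spin": 0}, {"slide": [0, 0, 0], "spin": 0}, {"slide": [0, 0, 0], "spin": 0}]}}

```text
clock: 11.6
position: [0.589, 0.1109, 0.1222]
ee_rot: [0.001, 0.053, 0.999, 0.0]
contact_force: [0.2, -0.2, 0.4]
width: 0.0
```

Run:
```python
from kn import *
st=manip.get_state(); print(st["position"],st["contact_force"],delta(tcp(22,-30.5)).round(4))
im=eyes.get_image("wrist"); cv2.imwrite("pics/w9.png",im)
s=eyes.get_image("scene");crop(s,190,110,320,210,6,"pics/s9c.png")
```

```text
[0.58899607 0.11086701 0.12222161] [ 0.16199317 -0.21859684  0.36069771] [ 0.0029 -0.0001  0.0059]
```

View pics/w9.png

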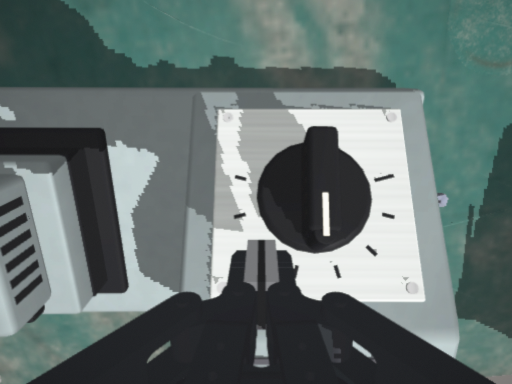

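View pics/s9c.png

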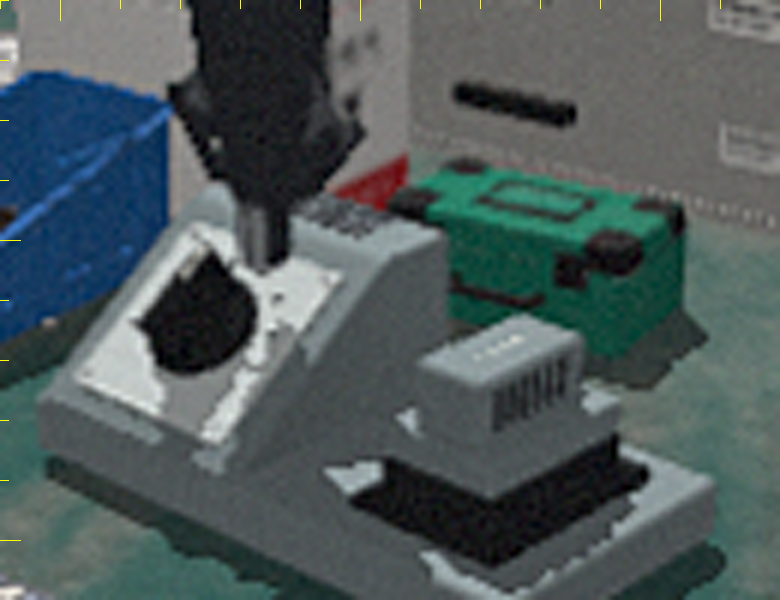

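Call:
{"fn": "servo_tool", "kwargs": {"increments": [{"slide": [0.003, 0, 0.004], "spin": 0}, {"slide": [0, 0.003, 0.001], "spin": 0}, {"slide": [0, 0.004, 0], "spin": 0}, {"slide": [-0.001, 0.004, -0.001], "spin": 0}, {"slide": [0, 0.003, 0], "spin": 0}, {"slide": [0, 0, 0], "spin": 0}]}}

```text
clock: 12.3
position: [0.5874, 0.1255, 0.1171]
ee_rot: [0.001, 0.052, 0.999, -0.0]
contact_force: [0.5, 0.5, 1.1]
width: 0.0001
```

Run:
```python
from kn import *
st=manip.get_state(); print(st["position"],st["contact_force"],delta(tcp(23.3,-16.5)).round(4))
im=eyes.get_image("wrist"); crop(im,190,90,440,290,3,"pics/w10.png")
```

```text
[0.587428   0.12546504 0.11706577] [0.54723066 0.52265805 1.13775421] [-0.0013 -0.0004 -0.    ]
```

View pics/w10.png

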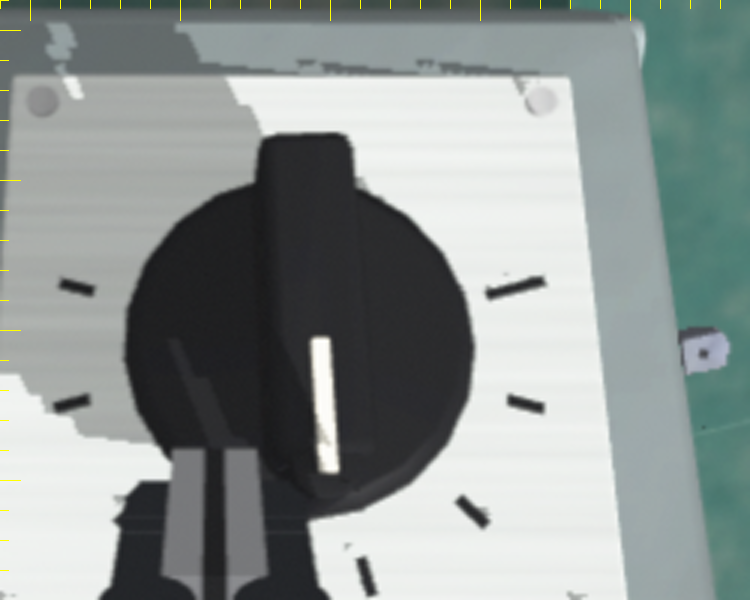

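Call:
{"fn": "servo_tool", "kwargs": {"increments": [{"slide": [0, 0.004, 0], "spin": 0}, {"slide": [0, 0.004, 0], "spin": 0}, {"slide": [0, 0.004, 0], "spin": 0}, {"slide": [0.001, 0.004, 0], "spin": 0}, {"slide": [0, 0, 0], "spin": 0}]}}

```text
clock: 12.85
position: [0.588, 0.1353, 0.1168]
ee_rot: [0.0, 0.051, 0.999, -0.006]
contact_force: [0.7, -16.3, 1.5]
width: -0.0003
```

Run:
```python
from kn import *
st=manip.get_state(); print(st["position"],st["contact_force"],delta(tcp(21.2,1.9)).round(4))
im=eyes.get_image("wrist"); crop(im,190,90,440,290,3,"pics/w11.png")
```

```text
[0.58796379 0.13526707 0.11681024] [  0.74652227 -16.30549945   1.48008615] [-0.0001  0.0082  0.0008]
```

View pics/w11.png

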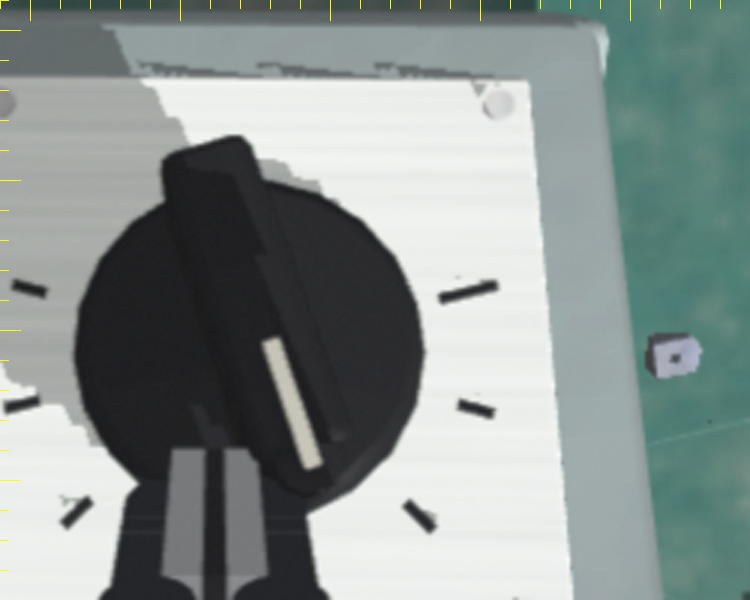

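Call:
{"fn": "servo_tool", "kwargs": {"increments": [{"slide": [0.001, 0.004, 0.001], "spin": 0}, {"slide": [0.002, 0.004, 0.001], "spin": 0}, {"slide": [0.002, 0.003, 0.001], "spin": 0}, {"slide": [0.0, 0, 0], "spin": 0}]}}

```text
clock: 13.3
position: [0.5867, 0.147, 0.1151]
ee_rot: [0.003, 0.051, 0.999, -0.005]
contact_force: [4.0, -16.2, 4.3]
width: -0.0
```

Run:
```python
from kn import *
st=manip.get_state(); print(st["position"],st["contact_force"],delta(tcp(17.9,7)).round(4))
im=eyes.get_image("wrist"); crop(im,190,90,440,290,3,"pics/w12.png")
```

```text
[0.58667843 0.14697755 0.11511523] [  3.9693204  -16.17695142   4.29281079] [0.0001 0.0017 0.0011]
```

View pics/w12.png

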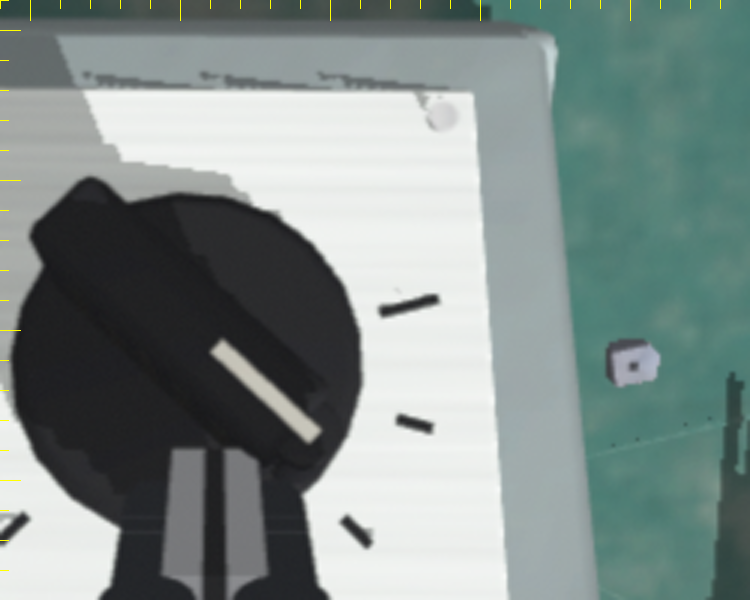

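Call:
{"fn": "servo_tool", "kwargs": {"increments": [{"slide": [0.002, 0.0035, 0.0015], "spin": 0}, {"slide": [0.0025, 0.0035, 0.0015], "spin": 0}, {"slide": [0.003, 0.0025, 0.002], "spin": 0}, {"slide": [0.003, 0.002, 0.002], "spin": 0}, {"slide": [0, 0, 0], "spin": 0}]}}

```text
clock: 13.85
position: [0.5859, 0.1501, 0.1139]
ee_rot: [0.013, 0.049, 0.999, -0.013]
contact_force: [12.2, -39.3, 21.4]
width: -0.0005
```

Run:
```python
from kn import *
st=manip.get_state(); print(st["position"],st["contact_force"],delta(tcp(8,14)).round(4))
im=eyes.get_image("wrist"); crop(im,190,90,440,290,3,"pics/w13.png")
```

```text
[0.58592643 0.15013459 0.11389596] [ 12.15076643 -39.2682311   21.43742477] [0.0072 0.0059 0.0053]
```

View pics/w13.png

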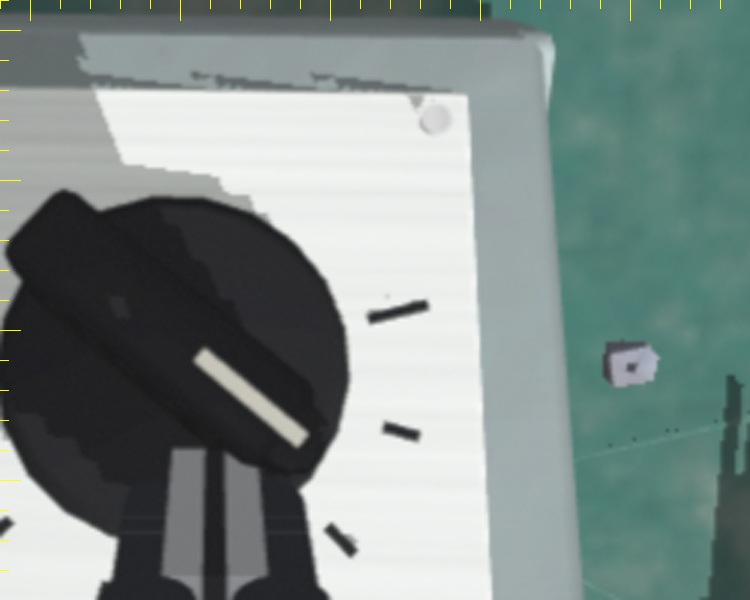

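Run:
```python
from kn import *
st=manip.get_state(); print(st["position"],st["contact_force"],st["moment"],st["qpos"],st["effort"])
F,Mo=st["contact_force"],st["moment"]
r0=np.cross(F,Mo)/(F@F); print("r0",r0*1e3,"dir",F/np.linalg.norm(F), "pitch",F@Mo)
M,t=pose(*CHT); p=M.T@(st["position"]-t); print("tcp ch",p, "rel A: u,l,n",(p-A)@u*1e3,(p-A)@l*1e3,(p-A)@n*1e3)
s=eyes.get_image("scene");crop(s,190,110,320,210,6,"pics/s13c.png")
t=eyes.get_image("top");crop(t,130,110,230,210,6,"pics/t13c.png")
```

```text
[0.58593193 0.15012548 0.11392409] [ 10.66035761 -39.68950863  22.75323641] [-6.80622773 -1.81208871  0.1422381 ] [ 0.15465396  0.39632102  1.63005801 -0.03494827  1.09512782 -1.30244959] [ 24.95528877 -32.88284898 -11.09995723  13.29741418   1.43448919
   0.27985574]
r0 [  16.12678313  -70.86889464 -131.17557552] dir [ 0.22693891 -0.84491481  0.48437351] pitch 2.6004659996182236
tcp ch [-0.02050519  0.09831584  0.11392409] rel A: u,l,n 26.088594696351045 8.315839218115142 20.704684182209242
```

View pics/s13c.png

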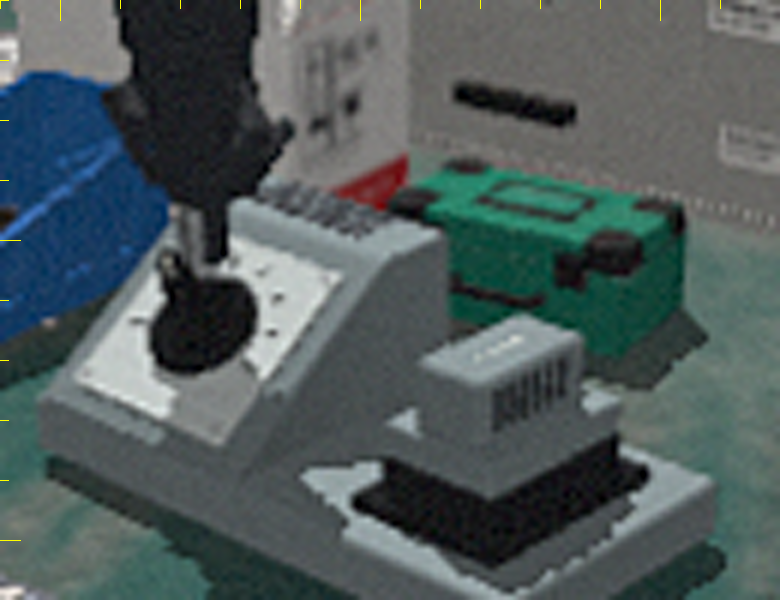

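View pics/t13c.png

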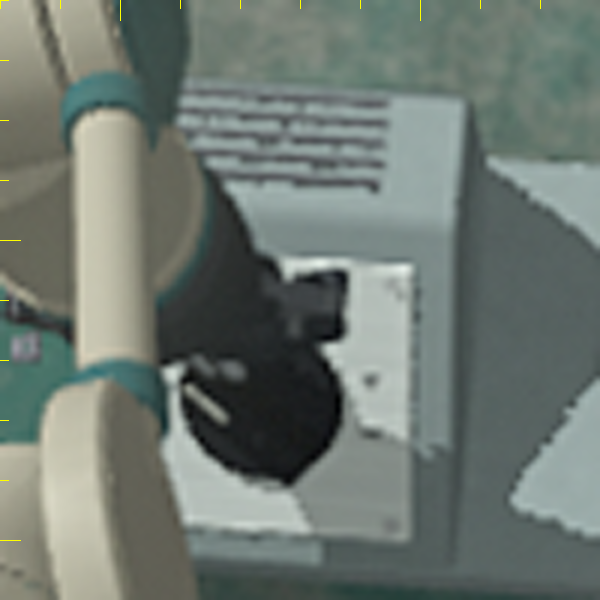

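Run:
```python
from kn import *
st=manip.get_state(); C=cam("wrist",st); M,t=pose(*CHT)
print(st["contact_force"],st["clock"])
for a in range(30,80,5):
    q=1.833-np.radians(a)
    P=np.array([A+.04*n+d(q)*r for r in (.0,.008,.028,.032)])
    print(a,((proj(C,P@M.T+t)-[190,90])*3).round(0).tolist())
print("ticks",[((proj(C,(A+d(k*.5236)*.042)@M.T+t)-[190,90])*3).round(0).tolist() for k in range(4)])
```

```text
[ 11.1114261 -39.8295783  22.3542364] 14.0
30 [[157.0, 316.0], [182.0, 361.0], [247.0, 480.0], [261.0, 504.0]]
35 [[157.0, 316.0], [186.0, 359.0], [261.0, 471.0], [277.0, 494.0]]
40 [[157.0, 316.0], [190.0, 356.0], [275.0, 461.0], [293.0, 482.0]]
45 [[157.0, 316.0], [193.0, 353.0], [287.0, 450.0], [307.0, 470.0]]
50 [[157.0, 316.0], [196.0, 350.0], [298.0, 437.0], [320.0, 456.0]]
55 [[157.0, 316.0], [199.0, 346.0], [309.0, 424.0], [331.0, 441.0]]
60 [[157.0, 316.0], [202.0, 343.0], [317.0, 411.0], [341.0, 425.0]]
65 [[157.0, 316.0], [204.0, 339.0], [325.0, 396.0], [350.0, 408.0]]
70 [[157.0, 316.0], [206.0, 334.0], [331.0, 381.0], [357.0, 391.0]]
75 [[157.0, 316.0], [207.0, 330.0], [336.0, 366.0], [362.0, 373.0]]
ticks [[[383.0, 313.0]], [[386.0, 426.0]], [[329.0, 528.0]], [[225.0, 588.0]]]
```

Call:
{"fn": "servo_tool", "kwargs": {"increments": [{"slide": [-0.005, -0.006, -0.003], "spin": 0}, {"slide": [-0.004, -0.006, -0.004], "spin": 0}, {"slide": [0, -0.003, 0], "spin": 0}, {"slide": [0, 0, 0], "spin": 0}]}}

```text
clock: 14.4
position: [0.5865, 0.1463, 0.1159]
ee_rot: [0.005, 0.053, 0.999, -0.002]
contact_force: [5.8, -8.5, 3.9]
width: -0.0005
```

Run:
```python
from kn import *
st=manip.get_state(); print(st["position"],st["contact_force"],st["ee_rot"])
im=eyes.get_image("wrist"); crop(im,190,90,440,290,3,"pics/w14.png")
C=cam("wrist",st); M,t=pose(*CHT)
for a in range(30,65,5):
    q=1.833-np.radians(a)
    P=np.array([A+.04*n+d(q)*r for r in (.0,.008,.028,.032)])
    print(a,((proj(C,P@M.T+t)-[190,90])*3).round(0).tolist())
print("ticks",[((proj(C,(A+d(k*.5236)*.042)@M.T+t)-[190,90])*3).round(0).tolist() for k in range(4)])
```

```text
[0.58650531 0.14630847 0.11585996] [ 5.75893726 -8.50751859  3.94780467] [ 0.00500041  0.05259891  0.99860142 -0.00188547]
30 [[180.0, 305.0], [206.0, 349.0], [274.0, 464.0], [288.0, 488.0]]
35 [[180.0, 305.0], [210.0, 347.0], [288.0, 456.0], [304.0, 478.0]]
40 [[180.0, 305.0], [214.0, 344.0], [301.0, 445.0], [319.0, 466.0]]
45 [[180.0, 305.0], [217.0, 341.0], [312.0, 434.0], [332.0, 454.0]]
50 [[180.0, 305.0], [220.0, 338.0], [323.0, 422.0], [344.0, 440.0]]
55 [[180.0, 305.0], [223.0, 334.0], [333.0, 409.0], [355.0, 425.0]]
60 [[180.0, 305.0], [225.0, 331.0], [341.0, 396.0], [365.0, 409.0]]
ticks [[[395.0, 305.0]], [[401.0, 416.0]], [[347.0, 517.0]], [[245.0, 579.0]]]
```

View pics/w14.png

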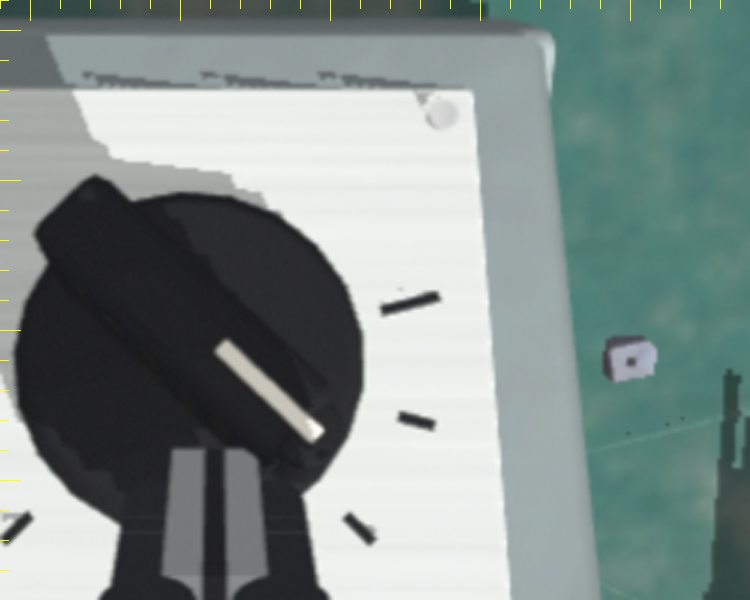

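Call:
{"fn": "servo_tool", "kwargs": {"increments": [{"slide": [-0.001, -0.004, 0], "spin": 0}, {"slide": [0, 0, 0], "spin": 0}]}}

```text
clock: 14.65
position: [0.5858, 0.1447, 0.1153]
ee_rot: [0.004, 0.053, 0.999, 0.0]
contact_force: [4.6, -3.4, 4.2]
width: -0.0004
```

Run:
```python
from kn import *
st=manip.get_state(); print(st["position"],st["contact_force"],st["ee_rot"])
im=eyes.get_image("wrist"); crop(im,190,90,440,290,3,"pics/w15.png")
s=eyes.get_image("scene");crop(s,195,125,255,195,10,"pics/s15c.png")
```

```text
[0.58579105 0.1446777  0.1153292 ] [ 4.59536326 -3.39141237  4.20086727] [3.60332517e-03 5.28209831e-02 9.98597496e-01 3.38559718e-05]
```

View pics/w15.png

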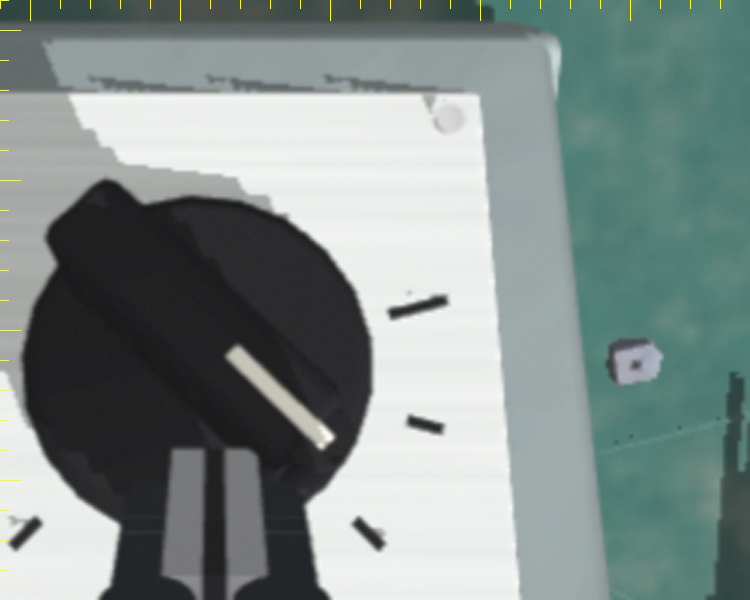

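View pics/s15c.png

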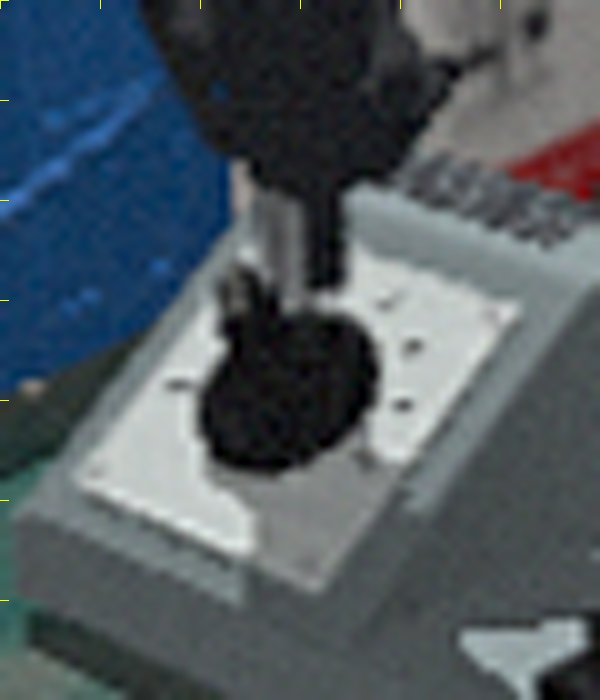

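Run:
```python
from kn import *
M,t=pose(*CHT)
def tq(pos,F,Mo):
    for L in (0,.1,.14,.16,.18,.2,.22):
        p=np.array(pos)+[0,0,L]; r=p-(M@A+t); print(L, (M@n)@(np.cross(r,F)+Mo))
print("w13 (tool gets):");tq([.58593,.15013,.1139],np.array([10.66,-39.69,22.75]),np.array([-6.806,-1.812,.142]))
st=manip.get_state();print(st["moment"]);tq(st["position"],st["contact_force"],st["moment"])
```

```text
w13 (tool gets):
0 2.680215894831214
0.1 0.48048072037205275
0.14 -0.39941334941161066
0.16 -0.8393603843034434
0.18 -1.2793074191952747
0.2 -1.7192544540871073
0.22 -2.159201488978939
[-0.55223242 -0.82460647 -0.01916611]
0 0.10980026386755147
0.1 -0.14104306250761256
0.14 -0.24138039305767833
0.16 -0.291549058332711
0.18 -0.34171772360774383
0.2 -0.3918863888827767
0.22 -0.44205505415780944
```

Call:
{"fn": "servo_tool", "kwargs": {"increments": [{"slide": [0.003, 0.003, 0.002], "spin": 0}, {"slide": [0.003, 0.003, 0.002], "spin": 0}, {"slide": [0.003, 0.003, 0.001], "spin": 0}, {"slide": [0, 0, 0], "spin": 0}, {"slide": [0, 0, 0], "spin": 0}, {"slide": [0, 0, 0], "spin": 0}, {"slide": [0, 0, 0], "spin": 0}]}}

```text
clock: 15.45
position: [0.5852, 0.1475, 0.1146]
ee_rot: [0.012, 0.051, 0.999, -0.006]
contact_force: [11.9, -22.7, 16.6]
width: 0.0003
```

Run:
```python
from kn import *
st=manip.get_state(); print(st["position"],st["contact_force"],st["moment"],st["ee_rot"])
im=eyes.get_image("wrist"); crop(im,190,90,440,290,3,"pics/w16.png")
s=eyes.get_image("scene");crop(s,195,125,255,195,10,"pics/s16c.png")
M,t=pose(*CHT); p=M.T@(st["position"]-t); print("rel A: u,l,n",(p-A)@u*1e3,(p-A)@l*1e3,(p-A)@n*1e3)
```

```text
[0.58519818 0.14745554 0.11462698] [ 11.91398563 -22.6501764   16.55494125] [-3.78242997 -2.05378599  0.11136068] [ 0.01216457  0.05078661  0.99861587 -0.00625131]
rel A: u,l,n 26.12368931898778 5.58361775288517 21.538186045210406
```

View pics/w16.png

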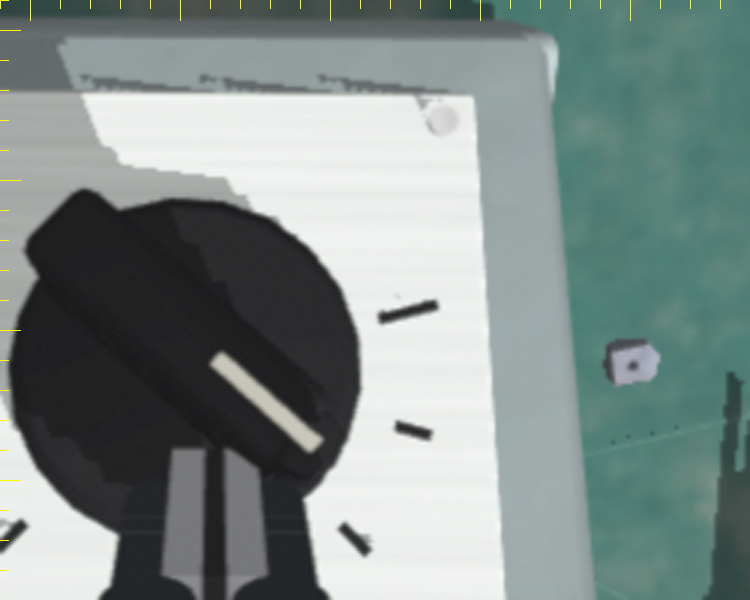

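View pics/s16c.png

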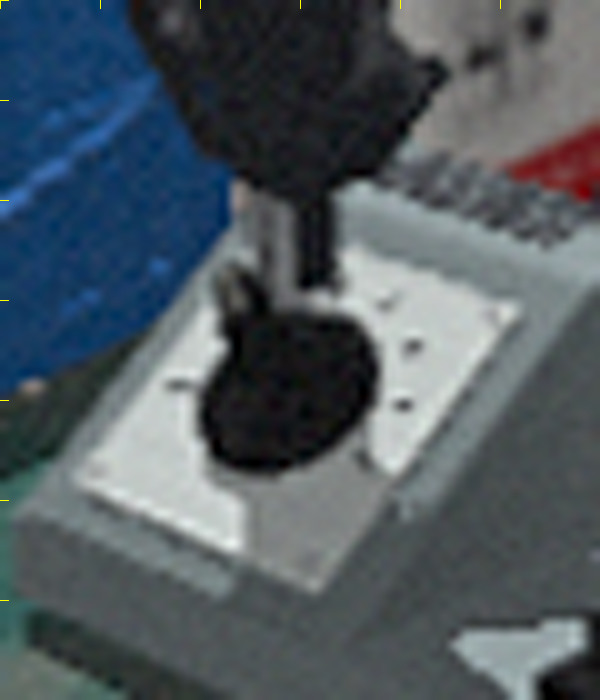

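Call:
{"fn": "servo_tool", "kwargs": {"increments": [{"slide": [0.002, 0.003, 0.001], "spin": 0}, {"slide": [0.002, 0.003, 0.001], "spin": 0}, {"slide": [0, 0, 0], "spin": 0}]}}

```text
clock: 15.85
position: [0.5849, 0.149, 0.1143]
ee_rot: [0.016, 0.049, 0.999, -0.011]
contact_force: [16.1, -36.0, 20.0]
width: -0.0002
```

Call:
{"fn": "servo_tool", "kwargs": {"increments": [{"slide": [0.002, 0.003, 0.001], "spin": 0}, {"slide": [0, 0, 0], "spin": 0}]}}

```text
clock: 16.05
position: [0.5848, 0.1497, 0.1141]
ee_rot: [0.017, 0.049, 0.999, -0.013]
contact_force: [17.2, -41.3, 22.6]
width: 0.0
```

Call:
{"fn": "servo_tool", "kwargs": {"increments": [{"slide": [-0.006, -0.008, -0.003], "spin": 0}, {"slide": [-0.006, -0.008, -0.004], "spin": 0}, {"slide": [-0.002, -0.004, 0], "spin": 0}, {"slide": [0, 0, -0.03], "spin": 0}, {"slide": [0, 0, -0.045], "spin": 0}, {"slide": [0, 0, 0], "spin": 0}], "hand": 0}}

```text
clock: 16.65
position: [0.5834, 0.1451, 0.1928]
ee_rot: [0.004, 0.052, 0.999, 0.002]
contact_force: [0.9, 0.6, 1.0]
width: 0.0002
```

Run:
```python
from kn import *
st=manip.get_state(); print(st["position"],st["contact_force"],st["ee_rot"])
im=eyes.get_image("wrist"); cv2.imwrite("pics/w17.png",im); crop(im,190,90,440,290,3,"pics/w17c.png")
M,t=pose(*CHT); C=cam("wrist",st)
for a in range(30,65,5):
    q=1.833-np.radians(a)
    P=np.array([A+.04*n+d(q)*r for r in (.0,.008,.028,.032)])
    print(a,((proj(C,P@M.T+t)-[190,90])*3).round(0).tolist())
P=A+.034*n; P=np.array([-.047,.09,.16]); print(delta(M@P+t))
```

```text
[0.58337849 0.1450952  0.19280123] [0.88177526 0.60907155 1.04190266] [0.00386719 0.05234993 0.99861992 0.00166892]
30 [[196.0, 204.0], [214.0, 233.0], [259.0, 306.0], [268.0, 322.0]]
35 [[196.0, 204.0], [217.0, 231.0], [268.0, 301.0], [279.0, 315.0]]
40 [[196.0, 204.0], [219.0, 229.0], [277.0, 294.0], [289.0, 308.0]]
45 [[196.0, 204.0], [221.0, 227.0], [285.0, 287.0], [298.0, 299.0]]
50 [[196.0, 204.0], [223.0, 225.0], [292.0, 279.0], [306.0, 291.0]]
55 [[196.0, 204.0], [225.0, 223.0], [298.0, 271.0], [313.0, 281.0]]
60 [[196.0, 204.0], [227.0, 221.0], [304.0, 262.0], [320.0, 271.0]]
[ 0.02297945 -0.00267663  0.02998898]
```

View pics/w17c.png

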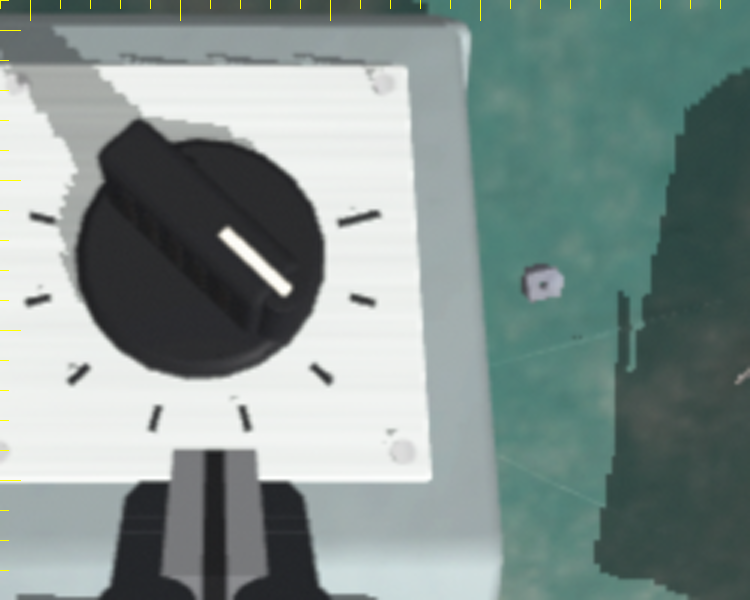

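Call:
{"fn": "servo_tool", "kwargs": {"increments": [{"slide": [0.023, -0.0027, 0], "spin": 0}, {"slide": [0, 0, 0], "spin": 8.59}, {"slide": [0, 0, 0], "spin": 8.59}, {"slide": [0, 0, 0], "spin": 8.59}, {"slide": [0, 0, 0], "spin": 8.59}, {"slide": [0, 0, 0], "spin": 8.59}, {"slide": [0, 0, 0], "spin": 8.59}, {"slide": [0, 0, 0], "spin": 8.59}], "hand": 0.4}}

```text
clock: 17.5
position: [0.5558, 0.144, 0.1854]
ee_rot: [-0.003, 0.548, 0.836, -0.001]
contact_force: [-1.0, 0.4, -1.0]
width: 0.0342
```

Call:
{"fn": "servo_tool", "kwargs": {"increments": [{"slide": [0, 0, 0], "spin": 8.59}, {"slide": [0, 0, 0], "spin": 8.59}, {"slide": [0, 0, 0], "spin": 8.59}, {"slide": [0, 0, 0], "spin": 8.59}, {"slide": [0, 0, 0], "spin": 8.59}, {"slide": [0, 0, 0], "spin": 8.59}, {"slide": [0, 0, 0], "spin": 8.59}, {"slide": [0, 0, 0], "spin": 8.59}]}}

```text
clock: 18.3
position: [0.5558, 0.144, 0.1854]
ee_rot: [-0.001, 0.925, 0.381, -0.003]
contact_force: [0.4, 0.1, 0.2]
width: 0.0346
```

```bash
cat >> kn.py <<'E'
def fork(a_deg,zt,x=-.047,y=.09):
    """report tool delta to be over axis and spin needed for bar angle a"""
    st=manip.get_state();M,t=pose(*CHT)
    q=st["ee_rot"];Rt=R.from_quat([q[1],q[2],q[3],q[0]]).as_matrix()
    tx=M.T@Rt[:,0]; cur=np.degrees(np.arctan2(tx[1],tx[0])); a=np.radians(a_deg)
    want=np.degrees(np.arctan2(np.sin(a),np.cos(a)*c35))
    s=-((want-cur+180)%360-180)
    T=M@np.array([x,y,zt])+t
    print("clock",st["clock"],"pos",st["position"].round(4),"F",st["contact_force"].round(1),"M",st["moment"].round(2),"width",round(st["width"],4),"j6",st["qpos"][5].round(2))
    print("tool ang in ch",cur.round(1),"want",want.round(1),"spin",round(s,1),"delta tool mm",(Rt.T@(T-st["position"])*1e3).round(1))
E
python3 - <<'E'
from kn import *
fork(45,.14)
im=eyes.get_image("wrist"); cv2.imwrite("pics/w18.png",im)
E
```

```text
clock 18.3 pos [0.5558 0.144  0.1854] F [0.4 0.1 0.2] M [ 0.02 -0.   -0.03] width 0.0346 j6 0.92
tool ang in ch 50.8 want 50.7 spin 0.2 delta tool mm [ 2.7  1.8 45.4]
```

View pics/w18.png

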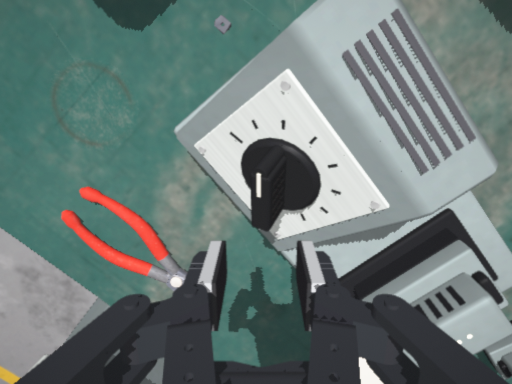

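Call:
{"fn": "servo_tool", "kwargs": {"increments": [{"slide": [0.0027, 0.0018, 0.02], "spin": 0}, {"slide": [0, 0, 0.03], "spin": 0}, {"slide": [0, 0, 0.015], "spin": 0}, {"slide": [0, 0, 0.01], "spin": 0}, {"slide": [0, 0, 0.006], "spin": 0}, {"slide": [0, 0, 0], "spin": 0}], "hand": 0.35}}

```text
clock: 18.95
position: [0.5605, 0.144, 0.1058]
ee_rot: [-0.0, 0.923, 0.384, -0.001]
contact_force: [-0.0, -0.6, -0.1]
width: 0.0297
```

Run:
```python
from kn import *
fork(45,.10)
im=eyes.get_image("wrist"); cv2.imwrite("pics/w19.png",im)
```

```text
clock 18.95 pos [0.5605 0.144  0.1058] F [-0.  -0.6 -0.1] M [ 0.02  0.01 -0.01] width 0.0297 j6 0.91
tool ang in ch 51.2 want 50.7 spin 0.5 delta tool mm [-0.8 -1.7  5.8]
```

View pics/w19.png

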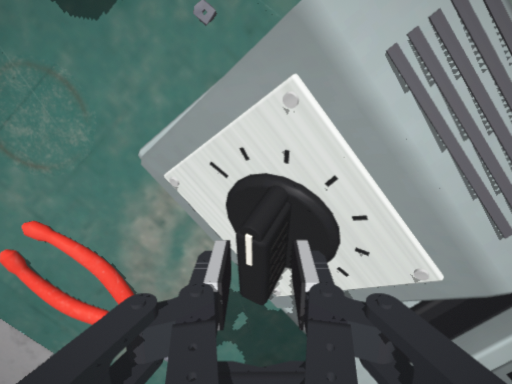

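Call:
{"fn": "servo_tool", "kwargs": {"increments": [{"slide": [-0.0008, -0.001, 0.003], "spin": 0.5}, {"slide": [0, 0, 0], "spin": 0}, {"slide": [0, 0, 0], "spin": 0}, {"slide": [0, 0, 0], "spin": 0}, {"slide": [0, 0, 0], "spin": 0}], "hand": 0, "newtons": 20}}

```text
clock: 19.5
position: [0.56, 0.1455, 0.106]
ee_rot: [-0.001, 0.925, 0.379, 0.001]
contact_force: [-2.6, 3.5, 6.3]
width: 0.0205
```

Run:
```python
from kn import *
fork(75,.10)
```

```text
clock 19.5 pos [0.56   0.1455 0.106 ] F [-2.6  3.5  6.3] M [ 0.58  0.48 -0.05] width 0.0205 j6 0.92
tool ang in ch 50.6 want 77.6 spin -27.0 delta tool mm [-1.6 -0.3  6. ]
```

Call:
{"fn": "servo_tool", "kwargs": {"increments": [{"slide": [0, 0, 0], "spin": -5}, {"slide": [0, 0, 0], "spin": -5}, {"slide": [0, 0, 0], "spin": -5}, {"slide": [0, 0, 0], "spin": -5}, {"slide": [0, 0, 0], "spin": -5}, {"slide": [0, 0, 0], "spin": 0}]}}

```text
clock: 20.1
position: [0.5586, 0.1428, 0.1061]
ee_rot: [-0.0, 0.822, 0.569, -0.001]
contact_force: [-5.6, -3.2, 9.8]
width: 0.0204
```

Run:
```python
from kn import *
fork(75,.10)
im=eyes.get_image("wrist"); cv2.imwrite("pics/w20.png",im)
```

```text
clock 20.1 pos [0.5586 0.1428 0.1061] F [-5.6 -3.2  9.8] M [-0.69  1.1  -1.63] width 0.0204 j6 0.49
tool ang in ch 75.4 want 77.6 spin -2.2 delta tool mm [ 1.8 -0.6  6.1]
```

View pics/w20.png

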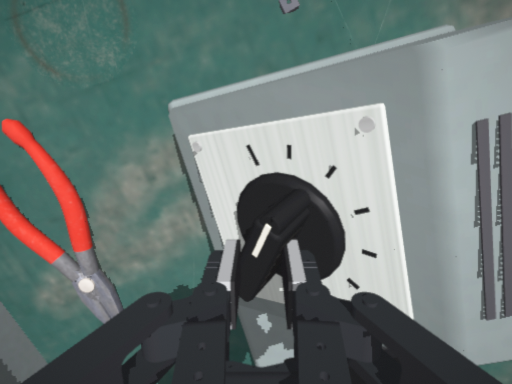

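Call:
{"fn": "servo_tool", "kwargs": {"increments": [{"slide": [0, 0, -0.003], "spin": 8}, {"slide": [0, 0, 0], "spin": 8}, {"slide": [0, 0, 0], "spin": 8}, {"slide": [0, 0, 0], "spin": 0}]}}

```text
clock: 20.55
position: [0.5565, 0.1433, 0.108]
ee_rot: [-0.001, 0.922, 0.387, -0.003]
contact_force: [-8.4, -1.4, 8.0]
width: 0.0187
```

Run:
```python
from kn import *
fork(45,.10)
im=eyes.get_image("wrist"); cv2.imwrite("pics/w21.png",im)
```

```text
clock 20.55 pos [0.5565 0.1433 0.108 ] F [-8.4 -1.4  8. ] M [-0.36  1.23 -0.2 ] width 0.0187 j6 0.91
tool ang in ch 51.5 want 50.7 spin 0.8 delta tool mm [2.6 0.6 8. ]
```

Call:
{"fn": "servo_tool", "kwargs": {"increments": [{"slide": [0, 0, 0], "spin": 6}, {"slide": [0, 0, 0], "spin": 6}, {"slide": [0, 0, 0], "spin": 6}, {"slide": [0, 0, 0], "spin": 6}, {"slide": [0, 0, 0], "spin": 0}]}}

```text
clock: 21.1
position: [0.554, 0.1434, 0.1083]
ee_rot: [-0.0, 0.982, 0.187, -0.005]
contact_force: [-12.9, -1.8, 11.7]
width: 0.0165
```

Run:
```python
from kn import *
fork(15,.10)
im=eyes.get_image("wrist"); cv2.imwrite("pics/w22.png",im)
```

```text
clock 21.1 pos [0.554  0.1434 0.1083] F [-12.9  -1.8  11.7] M [-0.38  2.07 -0.17] width 0.0165 j6 1.33
tool ang in ch 27.6 want 18.1 spin 9.4 delta tool mm [4.9 0.6 8.2]
```

View pics/w21.png

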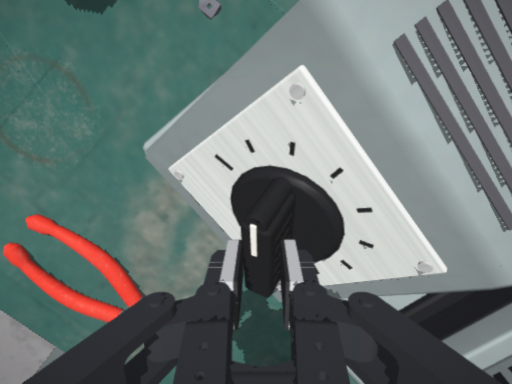

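View pics/w22.png

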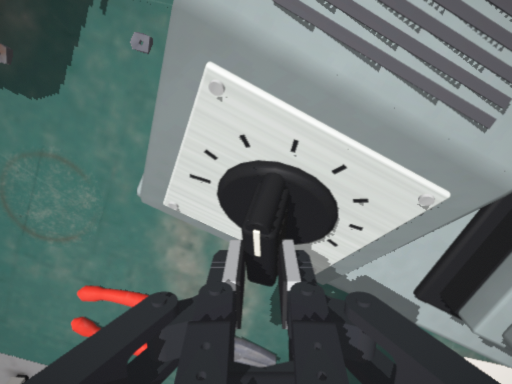

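Run:
```python
from kn import *
M,t=pose(*CHT)
def tq(pos,F,Mo):
    o=[]
    for L in (.12,.15,.17,.19):
        p=np.array(pos)+[0,0,L]; r=p-(M@A+t); o.append(round(float((M@n)@(np.cross(r,F)+Mo)),2))
    print(o)
tq([.5586,.1428,.1061],np.array([-5.6,-3.2,9.8]),np.array([-.69,1.1,-1.63]))
tq([.5565,.1433,.108],np.array([-8.4,-1.4,8.]),np.array([-.36,1.23,-.2]))
tq([.554,.1434,.1083],np.array([-12.9,-1.8,11.7]),np.array([-.38,2.07,-.17]))
fork(45,.1)
```

```text
[-1.13, -1.2, -1.24, -1.28]
[-0.04, -0.08, -0.11, -0.13]
[-0.01, -0.07, -0.1, -0.14]
clock 21.15 pos [0.554  0.1434 0.1082] F [-13.   -1.6  12.3] M [-0.39  2.06 -0.14] width 0.0165 j6 1.33
tool ang in ch 27.6 want 50.7 spin -23.0 delta tool mm [4.9 0.6 8.2]
```

Call:
{"fn": "servo_tool", "kwargs": {"increments": [{"slide": [0, 0, 0], "spin": 0}, {"slide": [0, 0, 0], "spin": 0}, {"slide": [0, 0, -0.02], "spin": 0}, {"slide": [0, 0, -0.03], "spin": 0}, {"slide": [0, 0, -0.03], "spin": 0}, {"slide": [0, 0, 0], "spin": 0}], "hand": 0.5}}

```text
clock: 21.75
position: [0.5639, 0.1444, 0.1917]
ee_rot: [0.0, 0.982, 0.188, 0.006]
contact_force: [0.7, 0.6, 0.0]
width: 0.0429
```

Run:
```python
from kn import *
st=manip.get_state(); fork(45,.1)
im=eyes.get_image("wrist"); cv2.imwrite("pics/w23.png",im); crop(im,160,60,410,260,3,"pics/w23c.png")
t=eyes.get_image("top"); crop(t,135,130,225,220,7,"pics/t23c.png")
M,t=pose(*CHT); C=cam("wrist",st)
for a in range(-15,60,5):
    q=1.833-np.radians(a)
    P=np.array([A+.04*n+d(q)*r for r in (.0,.008,.028)])
    x=((proj(C,P@M.T+t)-[160,60])*3); print(a,x.round(0).tolist(),np.degrees(np.arctan2(*(x[2]-x[1]))).round(1))
```

```text
clock 21.75 pos [0.5639 0.1444 0.1917] F [0.7 0.6 0. ] M [ 0.05 -0.01 -0.04] width 0.0429 j6 1.32
tool ang in ch 27.6 want 50.7 spin -23.0 delta tool mm [-5.7 -2.4 91.7]
-15 [[284.0, 464.0], [304.0, 453.0], [358.0, 423.0]] 119.0
-10 [[284.0, 464.0], [301.0, 451.0], [349.0, 417.0]] 125.6
-5 [[284.0, 464.0], [299.0, 450.0], [340.0, 411.0]] 132.9
0 [[284.0, 464.0], [296.0, 448.0], [331.0, 406.0]] 140.9
5 [[284.0, 464.0], [294.0, 447.0], [321.0, 402.0]] 149.4
10 [[284.0, 464.0], [291.0, 446.0], [310.0, 398.0]] 158.3
15 [[284.0, 464.0], [288.0, 445.0], [300.0, 394.0]] 167.2
20 [[284.0, 464.0], [285.0, 444.0], [289.0, 391.0]] 175.9
25 [[284.0, 464.0], [282.0, 444.0], [278.0, 389.0]] -175.8
30 [[284.0, 464.0], [280.0, 443.0], [268.0, 387.0]] -168.1
35 [[284.0, 464.0], [277.0, 443.0], [257.0, 386.0]] -161.2
40 [[284.0, 464.0], [274.0, 443.0], [247.0, 385.0]] -154.9
45 [[284.0, 464.0], [271.0, 443.0], [237.0, 386.0]] -149.3
50 [[284.0, 464.0], [269.0, 443.0], [228.0, 387.0]] -144.2
55 [[284.0, 464.0], [266.0, 443.0], [220.0, 388.0]] -139.7
```

View pics/w23c.png

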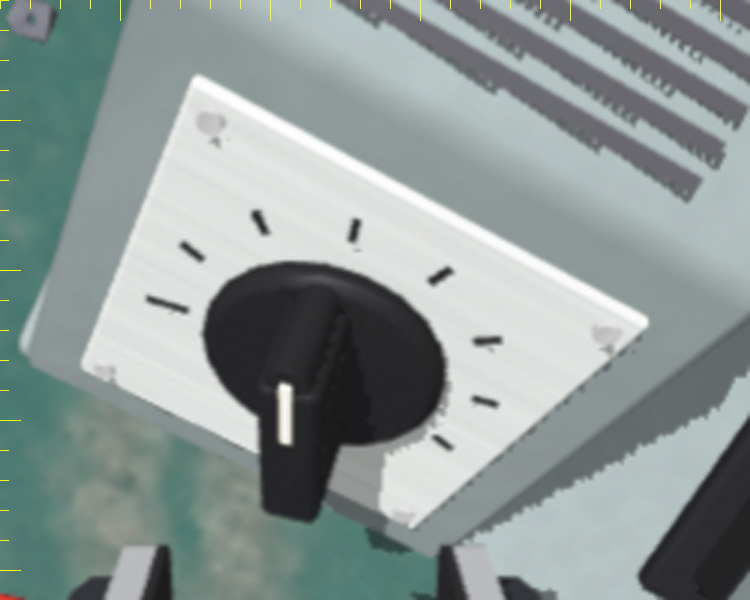

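View pics/t23c.png

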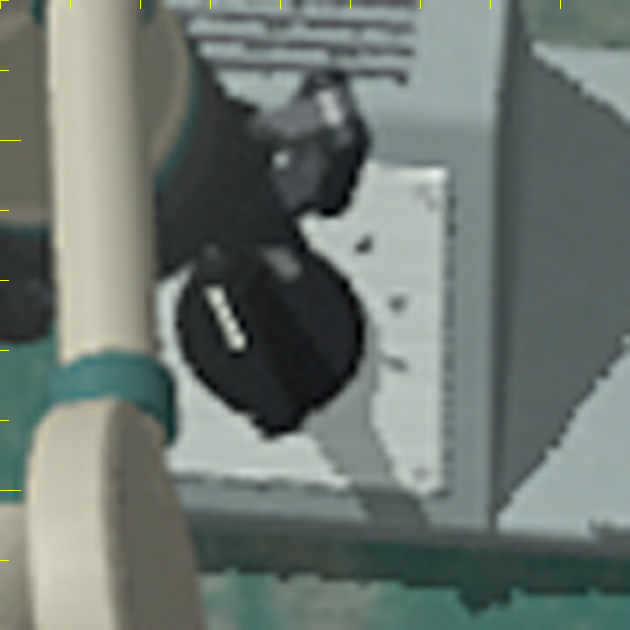

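Call:
{"fn": "servo_tool", "kwargs": {"increments": [{"slide": [0.0, -0.0, -0.02], "spin": 0}, {"slide": [0.0, 0.0, 0], "spin": 0}, {"slide": [0, 0, 0], "spin": 0}]}}

```text
clock: 22.15
position: [0.5598, 0.1438, 0.2058]
ee_rot: [-0.0, 0.982, 0.188, -0.0]
contact_force: [-1.0, 1.0, 0.7]
width: 0.0425
```

Run:
```python
from kn import *
st=manip.get_state(); fork(45,.1)
im=eyes.get_image("wrist"); cv2.imwrite("pics/w24.png",im); crop(im,150,60,400,260,3,"pics/w24c.png")
M,t=pose(*CHT); C=cam("wrist",st)
for a in range(5,40,5):
    q=1.833-np.radians(a)
    P=np.array([A+.04*n+d(q)*r for r in (.0,.008,.028)])
    x=((proj(C,P@M.T+t)-[150,60])*3); print(a,x.round(0).tolist(),np.degrees(np.arctan2(*(x[2]-x[1]))).round(1))
print("ticks",[((proj(C,(A+d(k*.5236)*.042)@M.T+t)-[150,60])*3).round(0).tolist() for k in range(8)])
```

```text
clock 22.15 pos [0.5598 0.1438 0.2058] F [-1.   1.   0.7] M [ 0.   -0.01 -0.01] width 0.0425 j6 1.32
tool ang in ch 27.6 want 50.7 spin -23.0 delta tool mm [ -0.7  -1.1 105.8]
5 [[320.0, 424.0], [329.0, 408.0], [355.0, 362.0]] 150.2
10 [[320.0, 424.0], [326.0, 406.0], [345.0, 358.0]] 158.8
15 [[320.0, 424.0], [324.0, 406.0], [335.0, 355.0]] 167.4
20 [[320.0, 424.0], [321.0, 405.0], [325.0, 352.0]] 175.8
25 [[320.0, 424.0], [318.0, 404.0], [315.0, 350.0]] -176.2
30 [[320.0, 424.0], [316.0, 404.0], [305.0, 348.0]] -168.8
35 [[320.0, 424.0], [313.0, 403.0], [295.0, 348.0]] -162.0
ticks [[[216.0, 270.0]], [[240.0, 221.0]], [[302.0, 194.0]], [[386.0, 201.0]], [[463.0, 242.0]], [[506.0, 301.0]], [[505.0, 358.0]], [[466.0, 397.0]]]
```

View pics/w24c.png

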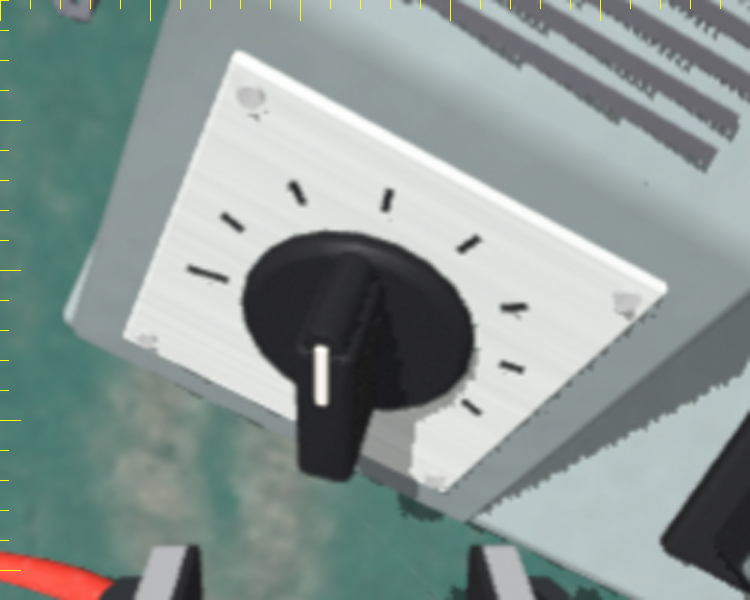

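Call:
{"fn": "servo_tool", "kwargs": {"increments": [{"slide": [-0.003, -0.001, 0.03], "spin": 0}, {"slide": [-0.003, 0, 0.035], "spin": 0}, {"slide": [0, 0, 0.02], "spin": 0}, {"slide": [0, 0, 0.01], "spin": 0}, {"slide": [0, 0, 0.005], "spin": 0}, {"slide": [0, 0, 0], "spin": 0}], "hand": 0.35}}

```text
clock: 22.8
position: [0.5541, 0.1426, 0.1064]
ee_rot: [-0.0, 0.982, 0.188, -0.0]
contact_force: [0.2, 0.4, -1.0]
width: 0.0301
```

Call:
{"fn": "servo_tool", "kwargs": {"increments": [{"slide": [0, 0, 0], "spin": 0}, {"slide": [0, 0, 0], "spin": 0}, {"slide": [0, 0, 0], "spin": 0}, {"slide": [0, 0, 0], "spin": 0}], "hand": 0, "newtons": 40}}

```text
clock: 23.2
position: [0.5546, 0.1434, 0.1077]
ee_rot: [-0.001, 0.982, 0.187, 0.001]
contact_force: [-0.3, 3.5, 2.7]
width: 0.0157
```

```bash
cat >> kn.py <<'E'
def axt(L=.17):
    st=manip.get_state();M,t=pose(*CHT);p=st["position"]+[0,0,L];r=p-(M@A+t)
    print("axis torque on knob ccw", round(float(-(M@n)@(np.cross(r,st["contact_force"])+st["moment"])),3))
E
python3 - <<'E'
from kn import *
fork(22.5,.1,x=-.052);axt()
E
```

```text
clock 23.2 pos [0.5546 0.1434 0.1077] F [-0.3  3.5  2.7] M [ 0.64  0.12 -0.06] width 0.0157 j6 1.32
tool ang in ch 27.6 want 26.8 spin 0.8 delta tool mm [-0.2 -1.9  7.7]
axis torque on knob ccw 0.08
```

Call:
{"fn": "servo_tool", "kwargs": {"increments": [{"slide": [0, 0, 0], "spin": -6}, {"slide": [0, 0, 0], "spin": 0}]}}

```text
clock: 23.4
position: [0.5548, 0.1429, 0.1076]
ee_rot: [-0.0, 0.971, 0.239, 0.001]
contact_force: [-1.0, 3.4, 2.4]
width: 0.0158
```

```bash
python3 -c "
from kn import *
fork(45,.1,x=-.052);axt()"
```

```text
clock 23.4 pos [0.5548 0.1429 0.1076] F [-1.   3.4  2.4] M [ 0.29 -0.05 -0.16] width 0.0158 j6 1.22
tool ang in ch 33.6 want 50.7 spin -17.0 delta tool mm [ 0.1 -2.5  7.6]
axis torque on knob ccw -0.011
```

Call:
{"fn": "servo_tool", "kwargs": {"increments": [{"slide": [0, 0, 0], "spin": -6}, {"slide": [0, 0, 0], "spin": 0}]}}

```text
clock: 23.6
position: [0.5547, 0.1425, 0.1078]
ee_rot: [0.0, 0.957, 0.289, 0.001]
contact_force: [-1.1, 2.6, 5.3]
width: 0.0152
```

```bash
python3 -c "
from kn import *
fork(45,.1,x=-.052);axt()"
```

```text
clock 23.6 pos [0.5547 0.1425 0.1078] F [-1.1  2.6  5.3] M [-0.02 -0.02 -0.16] width 0.0152 j6 1.12
tool ang in ch 39.6 want 50.7 spin -11.1 delta tool mm [ 0.6 -2.8  7.8]
axis torque on knob ccw -0.117
```

Call:
{"fn": "servo_tool", "kwargs": {"increments": [{"slide": [0, 0, 0], "spin": -6}, {"slide": [0, 0, 0], "spin": 0}]}}

```text
clock: 23.8
position: [0.5548, 0.1421, 0.1081]
ee_rot: [0.001, 0.941, 0.338, 0.001]
contact_force: [-2.1, 1.0, 7.2]
width: 0.0159
```

```bash
python3 -c "
from kn import *
fork(45,.1,x=-.052);axt()"
```

```text
clock 23.8 pos [0.5548 0.1421 0.1081] F [-2.1  1.   7.2] M [-0.27 -0.04 -0.04] width 0.0159 j6 1.01
tool ang in ch 45.6 want 50.7 spin -5.1 delta tool mm [ 1.1 -3.   8.1]
axis torque on knob ccw -0.201
```

Call:
{"fn": "servo_tool", "kwargs": {"increments": [{"slide": [0, 0, 0], "spin": -6}, {"slide": [0, 0, 0], "spin": 0}]}}

```text
clock: 24.0
position: [0.5549, 0.1419, 0.1084]
ee_rot: [0.001, 0.922, 0.387, 0.001]
contact_force: [-3.1, 0.9, 8.6]
width: 0.0155
```

```bash
python3 -c "
from kn import *
fork(45,.1,x=-.052);axt()"
```

```text
clock 24.0 pos [0.5549 0.1419 0.1084] F [-3.1  0.9  8.6] M [-0.26  0.17 -0.35] width 0.0155 j6 0.91
tool ang in ch 51.5 want 50.7 spin 0.9 delta tool mm [ 1.5 -3.1  8.4]
axis torque on knob ccw 0.07
```

Call:
{"fn": "servo_tool", "kwargs": {"increments": [{"slide": [0, 0, 0], "spin": -6}, {"slide": [0, 0, 0], "spin": 0}]}}

```text
clock: 24.2
position: [0.5548, 0.1413, 0.1086]
ee_rot: [0.001, 0.901, 0.434, 0.001]
contact_force: [-1.5, -1.5, 9.0]
width: 0.0155
```

```bash
python3 -c "
from kn import *
fork(60,.1,x=-.052);axt()
cv2.imwrite('pics/w25.png',eyes.get_image('wrist'))"
```

```text
clock 24.2 pos [0.5548 0.1413 0.1086] F [-1.5 -1.5  9. ] M [-0.42  0.35 -0.53] width 0.0155 j6 0.8
tool ang in ch 57.5 want 64.7 spin -7.2 delta tool mm [ 2.4 -3.3  8.5]
axis torque on knob ccw 0.313
```

Call:
{"fn": "servo_tool", "kwargs": {"increments": [{"slide": [0, 0, 0], "spin": -6}, {"slide": [0, 0, 0], "spin": 0}]}}

```text
clock: 24.45
position: [0.5548, 0.1404, 0.1086]
ee_rot: [0.002, 0.877, 0.481, 0.0]
contact_force: [-1.7, -4.2, 10.2]
width: 0.0157
```

```bash
python3 -c "
from kn import *
fork(60,.1,x=-.052);axt()
cv2.imwrite('pics/w26.png',eyes.get_image('wrist'))"
```

```text
clock 24.45 pos [0.5548 0.1404 0.1086] F [-1.7 -4.2 10.2] M [-0.7   0.34 -0.7 ] width 0.0157 j6 0.7
tool ang in ch 63.5 want 64.7 spin -1.2 delta tool mm [ 3.4 -3.5  8.6]
axis torque on knob ccw 0.546
```

View pics/w26.png

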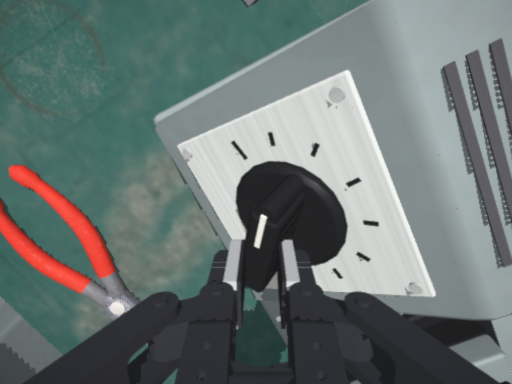

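Call:
{"fn": "servo_tool", "kwargs": {"increments": [{"slide": [0, 0, 0], "spin": -8}, {"slide": [0, 0, 0], "spin": -8}, {"slide": [0, 0, 0], "spin": 0}], "newtons": 110}}

```text
clock: 24.8
position: [0.5586, 0.1389, 0.1168]
ee_rot: [0.007, 0.8, 0.6, 0.004]
contact_force: [-8.7, -10.8, 48.9]
width: 0.0002
```

```bash
python3 -c "
from kn import *
fork(60,.1,x=-.052);axt()
im=eyes.get_image('wrist');crop(im,160,110,410,310,3,'pics/w27.png')"
```

```text
clock 24.8 pos [0.5586 0.1389 0.1168] F [ -8.7 -10.8  48.9] M [-1.56  1.37 -0.08] width 0.0002 j6 0.42
tool ang in ch 79.7 want 64.7 spin 15.0 delta tool mm [ 4.7 -6.7 16.7]
axis torque on knob ccw 0.183
```

View pics/w27.png

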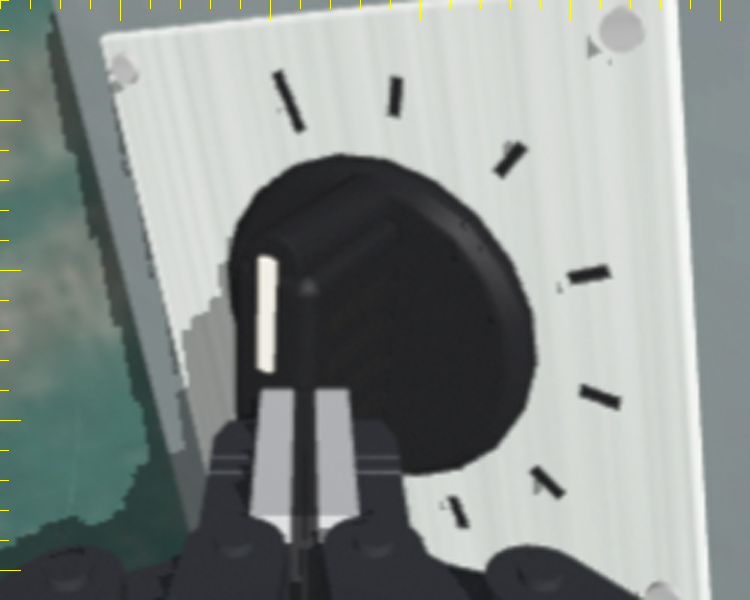

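Call:
{"fn": "servo_tool", "kwargs": {"increments": [{"slide": [0, 0, -0.02], "spin": 0}, {"slide": [0, 0, -0.03], "spin": 0}, {"slide": [0, 0, -0.03], "spin": 0}, {"slide": [0, 0, 0], "spin": 0}], "hand": 0.4, "newtons": 60}}

```text
clock: 25.25
position: [0.5571, 0.1421, 0.1913]
ee_rot: [0.003, 0.801, 0.598, 0.004]
contact_force: [0.4, -0.4, -0.3]
width: 0.0344
```

```bash
cat >> kn.py <<'E'
def look(f,x0,y0,w=250,h=200,rng=range(-60,115,5)):
    st=manip.get_state(); im=eyes.get_image("wrist"); crop(im,x0,y0,x0+w,y0+h,3,f)
    M,t=pose(*CHT); C=cam("wrist",st)
    for a in rng:
        P=np.array([A+.04*n+d(1.833-np.radians(a))*r for r in (.008,.028)])
        x=((proj(C,P@M.T+t)-[x0,y0])*3); print(a,x.round(0).tolist(),np.degrees(np.arctan2(*(x[1]-x[0]))).round(1))
E
python3 -c "
from kn import *
fork(75,.1,x=-.052)
look('pics/w28.png',150,80,rng=range(40,115,5))"
```

```text
clock 25.25 pos [0.5571 0.1421 0.1913] F [ 0.4 -0.4 -0.3] M [ 0.05 -0.09 -0.02] width 0.0344 j6 0.42
tool ang in ch 79.5 want 77.6 spin 1.9 delta tool mm [ 1.8 -4.9 91.2]
40 [[327.0, 339.0], [373.0, 287.0]] 138.3
45 [[325.0, 336.0], [365.0, 279.0]] 144.9
50 [[323.0, 334.0], [357.0, 272.0]] 151.2
55 [[321.0, 333.0], [348.0, 266.0]] 157.3
60 [[318.0, 331.0], [340.0, 260.0]] 163.1
65 [[316.0, 330.0], [331.0, 255.0]] 168.5
70 [[313.0, 328.0], [322.0, 251.0]] 173.6
75 [[311.0, 327.0], [313.0, 248.0]] 178.5
80 [[308.0, 327.0], [304.0, 246.0]] -176.9
85 [[306.0, 326.0], [295.0, 245.0]] -172.6
90 [[304.0, 326.0], [287.0, 244.0]] -168.4
95 [[301.0, 326.0], [279.0, 245.0]] -164.4
100 [[299.0, 326.0], [271.0, 246.0]] -160.5
105 [[297.0, 327.0], [263.0, 249.0]] -156.7
110 [[295.0, 327.0], [256.0, 252.0]] -153.0
```

View pics/w28.png

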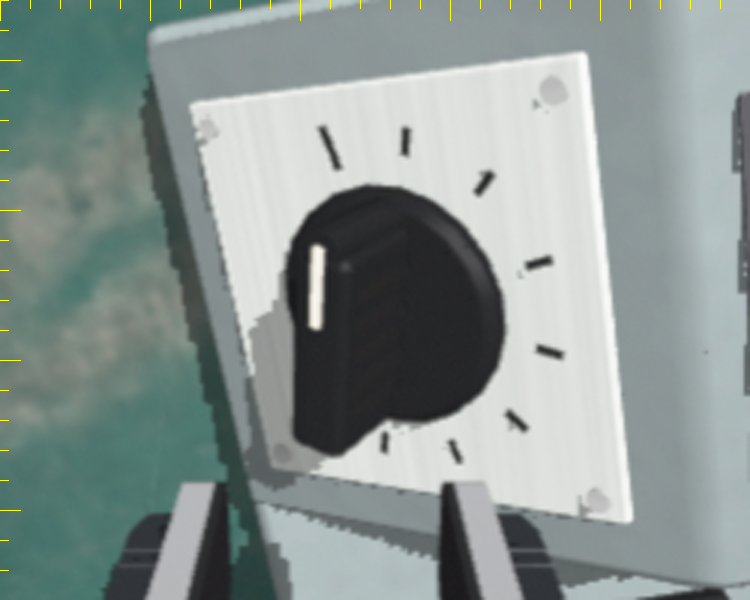

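```bash
cat >> kn.py <<'E'
def tcp2(uc,lc,nc=30,up=0):
    P=A+(uc*u+nc*n+lc*l)/1e3+[.015,0,-.005+up/1e3]; M,t=pose(*CHT); return M@P+t
def chd(T):
    st=manip.get_state(); M,t=pose(*CHT); v=M.T@(T-st["position"]); print("ch delta mm",(v*1e3).round(1),"-> tool (y,x,-z):",(np.array([v[1],v[0],-v[2]])*1e3).round(1))
E
python3 -c "
from kn import *
chd(tcp2(22,28,up=60)); print(tcp2(22,28),tcp2(2,28))"
```

```text
ch delta mm [ 35.6  31.  -14.8] -> tool (y,x,-z): [31.  35.6 14.8]
[0.59428319 0.16903726 0.11419324] [0.57799072 0.17075758 0.10272171]
```

Call:
{"fn": "servo_tool", "kwargs": {"increments": [{"slide": [0, 0, 0], "spin": -5.3}, {"slide": [0, 0, 0], "spin": -5.2}, {"slide": [0.0155, 0.0178, 0], "spin": 0}, {"slide": [0.0155, 0.0178, 0], "spin": 0}, {"slide": [0, 0, 0.015], "spin": 0}, {"slide": [0, 0, 0], "spin": 0}], "hand": 0, "newtons": 60}}

```text
clock: 25.9
position: [0.5909, 0.1692, 0.1681]
ee_rot: [-0.002, 0.743, 0.67, -0.003]
contact_force: [-0.5, -0.2, 0.4]
width: 0.0002
```

```bash
python3 -c "
from kn import *
fork(90,.1);chd(tcp2(22,28))
cv2.imwrite('pics/w29.png',eyes.get_image('wrist'))"
```

```text
clock 25.9 pos [0.5909 0.1692 0.1681] F [-0.5 -0.2  0.4] M [-0.01 -0.01 -0.02] width 0.0002 j6 0.27
tool ang in ch 90.1 want 90.0 spin 0.1 delta tool mm [-27.6 -29.   68.4]
ch delta mm [  3.4   0.2 -54. ] -> tool (y,x,-z): [ 0.2  3.4 54. ]
```

View pics/w29.png

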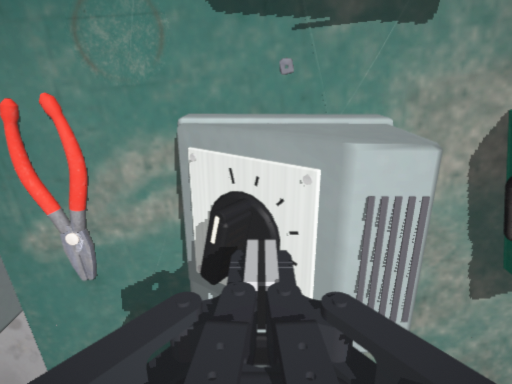

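Call:
{"fn": "servo_tool", "kwargs": {"increments": [{"slide": [0, 0.0034, 0.025], "spin": 0}, {"slide": [0, 0, 0.019], "spin": 0}, {"slide": [0, 0, 0.01], "spin": 0}, {"slide": [0, 0, 0], "spin": 0}, {"slide": [0, 0, 0], "spin": 0}]}}

```text
clock: 26.45
position: [0.5963, 0.1693, 0.1184]
ee_rot: [0.0, 0.743, 0.67, 0.0]
contact_force: [1.6, 0.8, 0.4]
width: 0.0001
```

Call:
{"fn": "servo_tool", "kwargs": {"increments": [{"slide": [0, -0.003, 0.002], "spin": 0}, {"slide": [0, -0.003, 0.002], "spin": 0}, {"slide": [0, -0.003, 0.002], "spin": 0}, {"slide": [0, 0, 0], "spin": 0}]}}

```text
clock: 26.85
position: [0.5863, 0.1704, 0.1118]
ee_rot: [-0.0, 0.742, 0.67, -0.0]
contact_force: [0.4, 0.8, -1.0]
width: -0.0001
```

```bash
python3 -c "
from kn import *
fork(90,.1);axt();chd(tcp2(2,28))
cv2.imwrite('pics/w30.png',eyes.get_image('wrist'))"
```

```text
clock 26.85 pos [0.5863 0.1704 0.1118] F [ 0.4  0.8 -1. ] M [-0.   -0.04  0.06] width -0.0001 j6 0.27
tool ang in ch 90.2 want 90.0 spin 0.2 delta tool mm [-28.5 -24.8  11.8]
axis torque on knob ccw -0.156
ch delta mm [-8.3 -0.6 -9.1] -> tool (y,x,-z): [-0.6 -8.3  9.1]
```

View pics/w30.png

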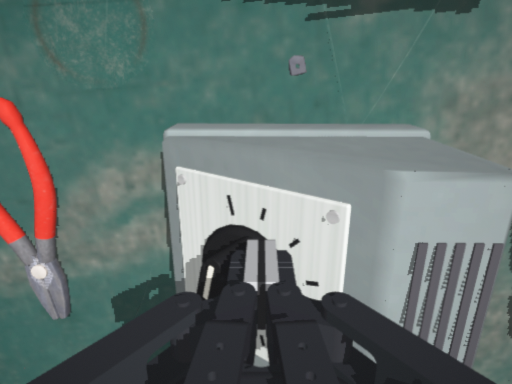

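Call:
{"fn": "servo_tool", "kwargs": {"increments": [{"slide": [0, -0.003, 0.003], "spin": 0}, {"slide": [0, -0.003, 0.003], "spin": 0}, {"slide": [0, -0.003, 0.002], "spin": 0}, {"slide": [0, 0, 0], "spin": 0}]}}

```text
clock: 27.3
position: [0.5843, 0.1715, 0.1071]
ee_rot: [0.005, 0.742, 0.67, 0.006]
contact_force: [6.6, 0.2, 7.9]
width: 0.0002
```

```bash
python3 -c "
from kn import *
fork(90,.1);axt();chd(tcp2(2,28))
cv2.imwrite('pics/w31.png',eyes.get_image('wrist'))"
```

```text
clock 27.3 pos [0.5843 0.1715 0.1071] F [6.6 0.2 7.9] M [-0.2  -1.07  0.06] width 0.0002 j6 0.28
tool ang in ch 90.2 want 90.0 spin 0.2 delta tool mm [-29.3 -22.8   6.7]
axis torque on knob ccw 0.096
ch delta mm [-6.1 -1.4 -4.4] -> tool (y,x,-z): [-1.4 -6.1  4.4]
```

View pics/w31.png

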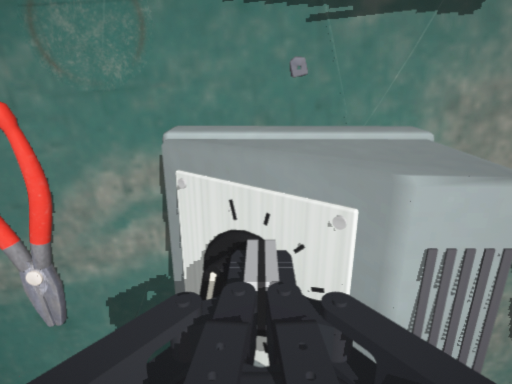

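Call:
{"fn": "servo_tool", "kwargs": {"increments": [{"slide": [0, -0.003, 0.002], "spin": 0}, {"slide": [0, -0.003, 0.002], "spin": 0}, {"slide": [0, -0.003, 0.001], "spin": 0}, {"slide": [0, 0, 0], "spin": 0}]}}

```text
clock: 27.75
position: [0.5831, 0.1722, 0.1062]
ee_rot: [0.01, 0.742, 0.67, 0.012]
contact_force: [15.5, -2.9, 16.4]
width: -0.0003
```

```bash
python3 -c "
from kn import *
fork(90,.1);axt();chd(tcp2(2,28))
im=eyes.get_image('wrist');crop(im,150,180,400,380,3,'pics/w32.png')"
```

```text
clock 27.75 pos [0.5831 0.1722 0.1062] F [15.5 -2.9 16.4] M [-0.54 -2.37  0.07] width -0.0003 j6 0.28
tool ang in ch 90.2 want 90.0 spin 0.2 delta tool mm [-29.9 -21.7   5.4]
axis torque on knob ccw 0.594
ch delta mm [-5.  -2.  -3.5] -> tool (y,x,-z): [-2.  -5.   3.5]
```

View pics/w32.png

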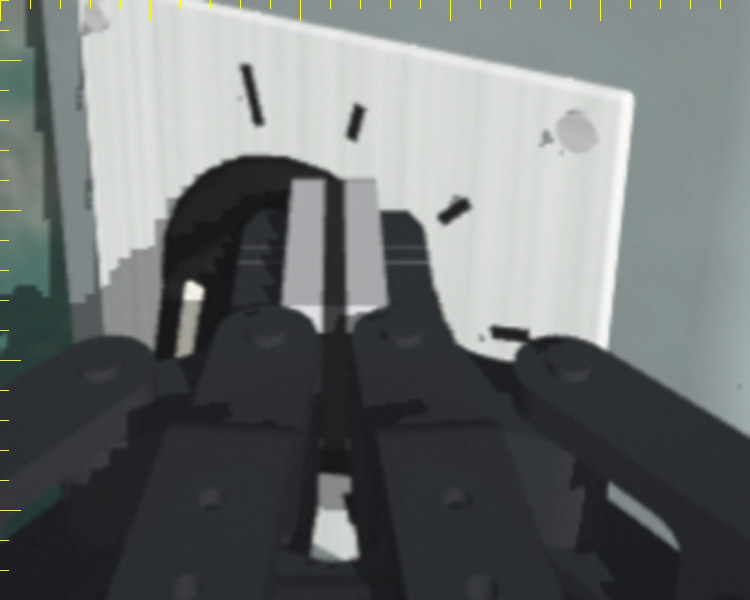

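Call:
{"fn": "servo_tool", "kwargs": {"increments": [{"slide": [0, -0.004, 0.002], "spin": 0}, {"slide": [0, -0.004, 0.002], "spin": 0}, {"slide": [0, 0, 0], "spin": 0}]}}

```text
clock: 28.1
position: [0.5736, 0.1737, 0.1014]
ee_rot: [0.009, 0.742, 0.67, 0.011]
contact_force: [13.4, -1.4, 14.0]
width: -0.0002
```

```bash
python3 -c "
from kn import *
fork(90,.1);axt();chd(tcp2(2,28))
im=eyes.get_image('wrist');crop(im,150,180,400,380,3,'pics/w33.png')"
```

```text
clock 28.1 pos [0.5736 0.1737 0.1014] F [13.4 -1.4 14. ] M [-0.24 -2.04  0.08] width -0.0002 j6 0.28
tool ang in ch 90.2 want 90.0 spin 0.2 delta tool mm [-30.4 -11.9   0.9]
axis torque on knob ccw 0.491
ch delta mm [ 4.6 -2.4  1.4] -> tool (y,x,-z): [-2.4  4.6 -1.4]
```

View pics/w33.png

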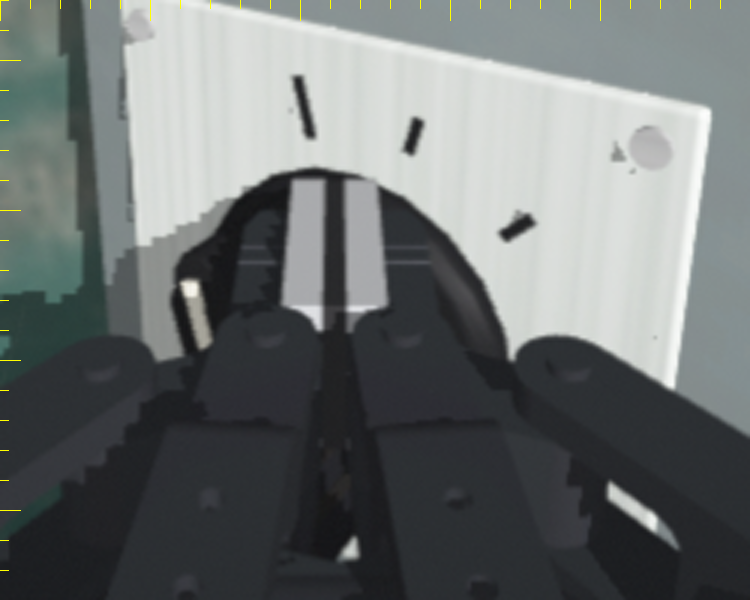

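Call:
{"fn": "servo_tool", "kwargs": {"increments": [{"slide": [0, -0.001, 0], "spin": 0}, {"slide": [0, 0, 0], "spin": 0}, {"slide": [0, 0.008, -0.004], "spin": 0}, {"slide": [0, 0.008, -0.006], "spin": 0}, {"slide": [0, 0.005, -0.03], "spin": 0}, {"slide": [0, 0, -0.045], "spin": 0}, {"slide": [0, 0, 0], "spin": 0}, {"slide": [0, 0, 0], "spin": 0}]}}

```text
clock: 28.95
position: [0.5809, 0.171, 0.1804]
ee_rot: [0.0, 0.742, 0.67, 0.0]
contact_force: [-0.3, 1.2, 0.1]
width: -0.0003
```

```bash
python3 -c "
from kn import *
fork(90,.1)
look('pics/w34.png',130,80,rng=range(70,125,5))"
```

```text
clock 28.95 pos [0.5809 0.171  0.1804] F [-0.3  1.2  0.1] M [0.03 0.01 0.  ] width -0.0003 j6 0.27
tool ang in ch 90.2 want 90.0 spin 0.2 delta tool mm [-28.5 -19.4  80.3]
70 [[294.0, 468.0], [315.0, 400.0]] 162.8
75 [[292.0, 466.0], [307.0, 394.0]] 168.1
80 [[290.0, 465.0], [299.0, 390.0]] 173.1
85 [[288.0, 464.0], [291.0, 386.0]] 177.7
90 [[285.0, 463.0], [283.0, 383.0]] -178.0
95 [[283.0, 462.0], [274.0, 381.0]] -173.9
100 [[281.0, 462.0], [267.0, 380.0]] -170.0
105 [[279.0, 462.0], [259.0, 380.0]] -166.3
110 [[277.0, 462.0], [252.0, 381.0]] -162.8
115 [[275.0, 462.0], [245.0, 383.0]] -159.3
120 [[273.0, 462.0], [238.0, 385.0]] -155.9
```

View pics/w34.png

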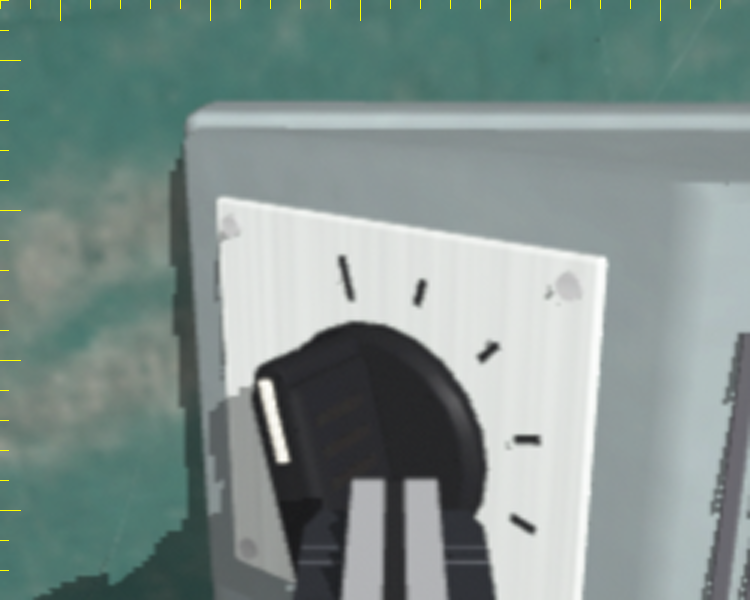

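```bash
python3 -c "
from kn import *
chd(tcp2(22,-30,up=55));chd(tcp2(16,-30));chd(tcp2(3,-30));chd(tcp2(-8,-30)); print(tcp2(16,-30),tcp2(3,-30),tcp2(-8,-30))"
```

```text
ch delta mm [ 14.4 -58.3  -9.8] -> tool (y,x,-z): [-58.3  14.4   9.8]
ch delta mm [  9.5 -58.3 -68.2] -> tool (y,x,-z): [-58.3   9.5  68.2]
ch delta mm [ -1.2 -58.3 -75.7] -> tool (y,x,-z): [-58.3  -1.2  75.7]
ch delta mm [-10.2 -58.3 -82. ] -> tool (y,x,-z): [-58.3 -10.2  82. ]
[0.5833051  0.111874   0.11075178] [0.572715   0.11299221 0.10329529] [0.56375414 0.11393838 0.09698595]
```

Call:
{"fn": "servo_tool", "kwargs": {"increments": [{"slide": [-0.029, 0.007, 0], "spin": 0}, {"slide": [-0.029, 0.0074, 0], "spin": 0}, {"slide": [0, 0, 0.03], "spin": 0}, {"slide": [0, 0, 0.025], "spin": 0}, {"slide": [0, 0, 0.01], "spin": 0}, {"slide": [0, 0, 0], "spin": 0}, {"slide": [0, 0, 0], "spin": 0}]}}

```text
clock: 29.7
position: [0.5895, 0.112, 0.1147]
ee_rot: [-0.0, 0.742, 0.67, -0.0]
contact_force: [-0.7, -0.7, 0.8]
width: 0.0001
```

```bash
python3 -c "
from kn import *
fork(90,.1);chd(tcp2(16,-30));chd(tcp2(3,-30))
im=eyes.get_image('wrist');cv2.imwrite('pics/w35.png',im)"
```

```text
clock 29.7 pos [0.5895 0.112  0.1147] F [-0.7 -0.7  0.8] M [ 0.02 -0.05 -0.01] width 0.0001 j6 0.17
tool ang in ch 90.2 want 90.0 spin 0.2 delta tool mm [ 29.3 -34.   14.7]
ch delta mm [-6.2 -0.8 -4. ] -> tool (y,x,-z): [-0.8 -6.2  4. ]
ch delta mm [-16.8  -0.8 -11.4] -> tool (y,x,-z): [ -0.8 -16.8  11.4]
```

View pics/w35.png

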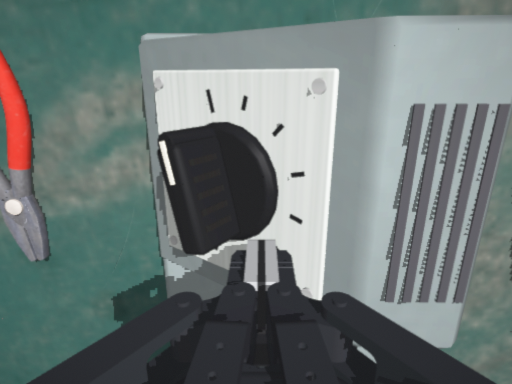

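Call:
{"fn": "servo_tool", "kwargs": {"increments": [{"slide": [0, -0.004, 0.003], "spin": 0}, {"slide": [0, -0.004, 0.003], "spin": 0}, {"slide": [0, -0.003, 0.002], "spin": 0}, {"slide": [0, -0.003, 0.002], "spin": 0}, {"slide": [0, -0.003, 0.002], "spin": 0}, {"slide": [0, 0, 0], "spin": 0}]}}

```text
clock: 30.35
position: [0.5787, 0.1128, 0.1071]
ee_rot: [0.006, 0.742, 0.67, 0.005]
contact_force: [6.1, -3.4, 12.4]
width: -0.0001
```

```bash
python3 -c "
from kn import *
fork(90,.1);axt();chd(tcp2(3,-30))
look('pics/w36.png',120,80,rng=range(50,110,5))"
```

```text
clock 30.35 pos [0.5787 0.1128 0.1071] F [ 6.1 -3.4 12.4] M [-0.47 -0.82 -0.04] width -0.0001 j6 0.18
tool ang in ch 90.2 want 90.0 spin 0.2 delta tool mm [ 29.7 -23.2   6.8]
axis torque on knob ccw -0.229
ch delta mm [-5.9 -0.4 -3.8] -> tool (y,x,-z): [-0.4 -5.9  3.8]
50 [[250.0, 348.0], [317.0, 257.0]] 144.0
55 [[247.0, 345.0], [305.0, 243.0]] 150.3
60 [[244.0, 341.0], [292.0, 232.0]] 156.2
65 [[241.0, 338.0], [280.0, 221.0]] 161.6
70 [[237.0, 336.0], [267.0, 212.0]] 166.7
75 [[234.0, 334.0], [253.0, 204.0]] 171.4
80 [[230.0, 332.0], [240.0, 198.0]] 175.7
85 [[227.0, 330.0], [227.0, 194.0]] 179.9
90 [[223.0, 329.0], [214.0, 191.0]] -176.2
95 [[220.0, 328.0], [202.0, 190.0]] -172.5
100 [[216.0, 328.0], [189.0, 191.0]] -169.0
105 [[213.0, 328.0], [178.0, 192.0]] -165.5
```

View pics/w36.png

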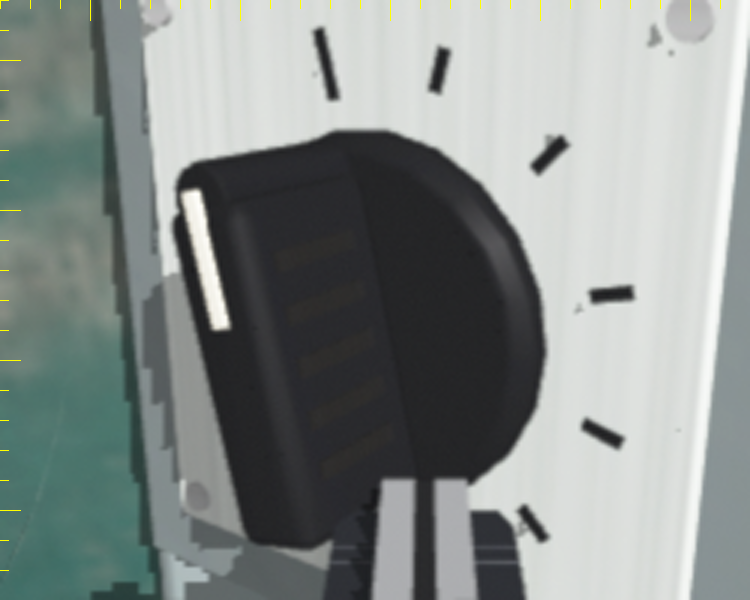

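Call:
{"fn": "servo_tool", "kwargs": {"increments": [{"slide": [0, -0.003, 0.002], "spin": 0}, {"slide": [0, -0.003, 0.002], "spin": 0}, {"slide": [0, 0, 0], "spin": 0}]}}

```text
clock: 30.7
position: [0.578, 0.1126, 0.1063]
ee_rot: [0.01, 0.742, 0.67, 0.009]
contact_force: [10.6, -5.5, 20.2]
width: 0.0004
```

```bash
python3 -c "
from kn import *
fork(90,.1);axt();chd(tcp2(3,-30))"
```

```text
clock 30.7 pos [0.578  0.1126 0.1063] F [10.6 -5.5 20.2] M [-0.83 -1.6  -0.04] width 0.0004 j6 0.18
tool ang in ch 90.2 want 90.0 spin 0.2 delta tool mm [ 29.9 -22.6   5.7]
axis torque on knob ccw -0.462
ch delta mm [-5.3 -0.2 -3. ] -> tool (y,x,-z): [-0.2 -5.3  3. ]
```

Call:
{"fn": "servo_tool", "kwargs": {"increments": [{"slide": [0, -0.003, 0.002], "spin": 0}, {"slide": [0, 0, 0], "spin": 0}]}}

```text
clock: 30.9
position: [0.5777, 0.1126, 0.106]
ee_rot: [0.012, 0.742, 0.67, 0.011]
contact_force: [12.1, -7.0, 24.5]
width: -0.0002
```

```bash
python3 -c "
from kn import *
fork(90,.1);axt();chd(tcp2(3,-30))
look('pics/w37.png',120,80,rng=range(50,110,5))"
```

```text
clock 30.9 pos [0.5777 0.1126 0.106 ] F [12.1 -7.  24.5] M [-1.   -1.89  0.04] width -0.0002 j6 0.18
tool ang in ch 90.2 want 90.0 spin 0.2 delta tool mm [ 30.  -22.3   5.3]
axis torque on knob ccw -0.557
ch delta mm [-5.  -0.1 -2.7] -> tool (y,x,-z): [-0.1 -5.   2.7]
50 [[257.0, 350.0], [326.0, 257.0]] 143.4
55 [[254.0, 346.0], [314.0, 244.0]] 149.7
60 [[250.0, 343.0], [301.0, 232.0]] 155.6
65 [[247.0, 340.0], [288.0, 221.0]] 161.0
70 [[243.0, 337.0], [274.0, 212.0]] 166.2
75 [[240.0, 335.0], [261.0, 204.0]] 170.9
80 [[236.0, 333.0], [247.0, 198.0]] 175.4
85 [[233.0, 332.0], [234.0, 194.0]] 179.6
90 [[229.0, 331.0], [220.0, 191.0]] -176.4
95 [[225.0, 330.0], [207.0, 190.0]] -172.6
100 [[222.0, 330.0], [195.0, 191.0]] -168.9
105 [[218.0, 330.0], [183.0, 192.0]] -165.4
```

View pics/w37.png

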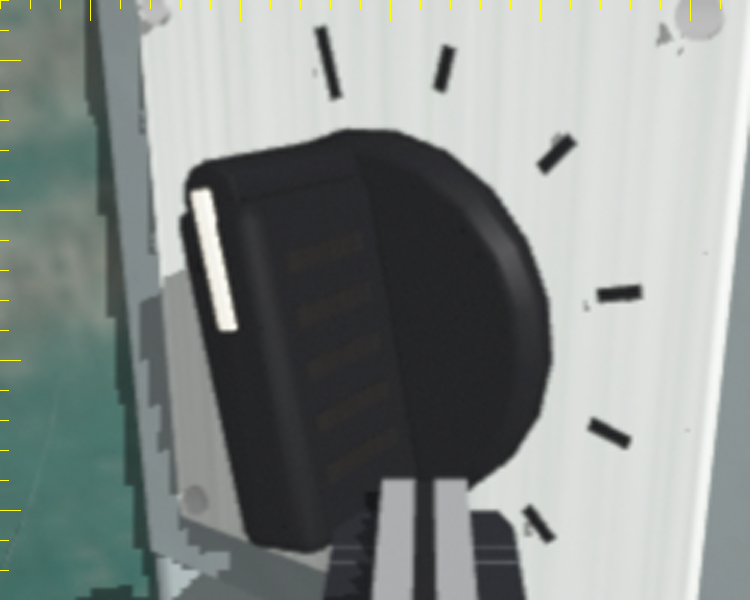

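Call:
{"fn": "servo_tool", "kwargs": {"increments": [{"slide": [0, -0.004, 0], "spin": 0}, {"slide": [0, -0.003, 0], "spin": 0}, {"slide": [0, 0, 0], "spin": 0}]}}

```text
clock: 31.25
position: [0.5769, 0.1128, 0.1065]
ee_rot: [0.017, 0.742, 0.67, 0.016]
contact_force: [22.2, -7.7, 16.8]
width: -0.0004
```

```bash
python3 -c "
from kn import *
fork(90,.1);axt();chd(tcp2(3,-30))
look('pics/w38.png',120,80,rng=range(40,110,5))"
```

```text
clock 31.25 pos [0.5769 0.1128 0.1065] F [22.2 -7.7 16.8] M [-1.31 -3.75 -0.12] width -0.0004 j6 0.18
tool ang in ch 90.2 want 90.0 spin 0.2 delta tool mm [ 29.8 -21.6   5.6]
axis torque on knob ccw -0.658
ch delta mm [-4.2 -0.2 -3.2] -> tool (y,x,-z): [-0.2 -4.2  3.2]
40 [[269.0, 358.0], [356.0, 287.0]] 129.3
45 [[267.0, 354.0], [346.0, 271.0]] 136.3
50 [[264.0, 350.0], [334.0, 257.0]] 142.9
55 [[261.0, 347.0], [322.0, 244.0]] 149.2
60 [[257.0, 343.0], [309.0, 232.0]] 155.1
65 [[254.0, 340.0], [296.0, 221.0]] 160.6
70 [[250.0, 338.0], [282.0, 212.0]] 165.8
75 [[247.0, 335.0], [268.0, 205.0]] 170.6
80 [[243.0, 334.0], [254.0, 199.0]] 175.1
85 [[239.0, 332.0], [241.0, 195.0]] 179.4
90 [[236.0, 331.0], [227.0, 192.0]] -176.5
95 [[232.0, 330.0], [214.0, 191.0]] -172.7
100 [[228.0, 330.0], [201.0, 191.0]] -168.9
105 [[225.0, 330.0], [189.0, 193.0]] -165.3
```

View pics/w38.png

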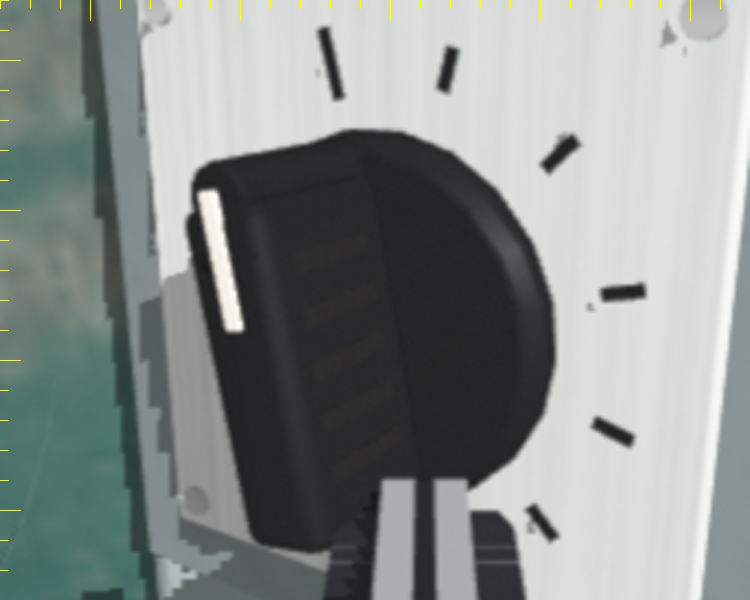

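Call:
{"fn": "servo_tool", "kwargs": {"increments": [{"slide": [0, -0.004, -0.001], "spin": 0}, {"slide": [0, -0.004, -0.001], "spin": 0}, {"slide": [0, 0, 0], "spin": 0}]}}

```text
clock: 31.6
position: [0.5582, 0.1147, 0.1028]
ee_rot: [0.008, 0.742, 0.67, 0.007]
contact_force: [4.6, -2.3, 1.1]
width: -0.0004
```

```bash
python3 -c "
from kn import *
fork(90,.1);axt();chd(tcp2(3,-30))"
```

```text
clock 31.6 pos [0.5582 0.1147 0.1028] F [ 4.6 -2.3  1.1] M [-0.26 -0.62 -0.08] width -0.0004 j6 0.19
tool ang in ch 90.2 want 90.0 spin 0.2 delta tool mm [29.9 -2.6  2.7]
axis torque on knob ccw -0.005
ch delta mm [14.6 -0.2  0.5] -> tool (y,x,-z): [-0.2 14.6 -0.5]
```

Call:
{"fn": "servo_tool", "kwargs": {"increments": [{"slide": [0, 0.008, -0.005], "spin": 0}, {"slide": [0, 0.004, -0.03], "spin": 0}, {"slide": [0, 0, -0.045], "spin": 0}, {"slide": [0, 0, 0], "spin": 0}]}}

```text
clock: 32.0
position: [0.5641, 0.1154, 0.1846]
ee_rot: [0.003, 0.742, 0.67, 0.004]
contact_force: [1.2, 0.8, 0.2]
width: 0.0001
```

```bash
python3 -c "
from kn import *
fork(90,.1)
look('pics/w39.png',120,60,rng=range(-20,110,5))"
```

```text
clock 32.0 pos [0.5641 0.1154 0.1846] F [1.2 0.8 0.2] M [-0.02 -0.02 -0.  ] width 0.0001 j6 0.18
tool ang in ch 90.2 want 90.0 spin 0.2 delta tool mm [28.4 -9.2 84.6]
-20 [[384.0, 332.0], [455.0, 377.0]] 58.0
-15 [[384.0, 330.0], [459.0, 367.0]] 63.0
-10 [[385.0, 327.0], [461.0, 357.0]] 68.3
-5 [[385.0, 324.0], [462.0, 346.0]] 73.8
0 [[385.0, 321.0], [463.0, 335.0]] 79.6
5 [[385.0, 317.0], [463.0, 323.0]] 85.7
10 [[385.0, 314.0], [462.0, 312.0]] 92.0
15 [[384.0, 311.0], [460.0, 300.0]] 98.4
20 [[383.0, 308.0], [457.0, 288.0]] 105.0
25 [[382.0, 305.0], [453.0, 277.0]] 111.6
30 [[381.0, 302.0], [449.0, 266.0]] 118.2
35 [[380.0, 299.0], [443.0, 255.0]] 124.7
40 [[378.0, 296.0], [437.0, 245.0]] 131.0
45 [[376.0, 294.0], [431.0, 235.0]] 137.1
50 [[374.0, 291.0], [423.0, 226.0]] 142.9
55 [[372.0, 289.0], [416.0, 218.0]] 148.5
60 [[370.0, 287.0], [407.0, 211.0]] 153.8
65 [[368.0, 285.0], [399.0, 204.0]] 158.9
70 [[365.0, 284.0], [390.0, 199.0]] 163.7
75 [[363.0, 282.0], [381.0, 195.0]] 168.3
80 [[361.0, 281.0], [372.0, 191.0]] 172.8
85 [[358.0, 280.0], [363.0, 189.0]] 177.0
90 [[355.0, 280.0], [354.0, 187.0]] -178.9
95 [[353.0, 280.0], [345.0, 187.0]] -174.9
100 [[351.0, 280.0], [336.0, 188.0]] -171.0
105 [[348.0, 280.0], [327.0, 189.0]] -167.2
```

View pics/w39.png

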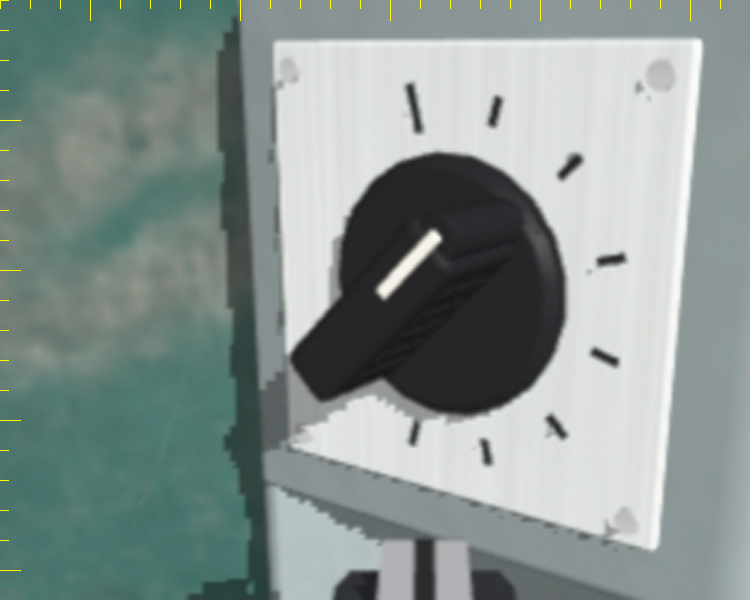

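Call:
{"fn": "servo_tool", "kwargs": {"increments": [{"slide": [0.0284, -0.0142, 0], "spin": -8.59}, {"slide": [0, 0, 0], "spin": -8.59}, {"slide": [0, 0, 0], "spin": -8.59}, {"slide": [0, 0, 0], "spin": -8.59}, {"slide": [0, 0, 0], "spin": -8.59}, {"slide": [0, 0, 0], "spin": -8.59}, {"slide": [0, 0, 0], "spin": -8.59}, {"slide": [0, 0, 0], "spin": -8.59}], "hand": 0.35, "newtons": 40}}

```text
clock: 32.85
position: [0.5479, 0.1445, 0.1772]
ee_rot: [-0.002, 0.232, 0.973, -0.001]
contact_force: [0.0, 0.4, 0.2]
width: 0.0298
```

Call:
{"fn": "servo_tool", "kwargs": {"increments": [{"slide": [0, 0, 0], "spin": -8.59}, {"slide": [0, 0, 0], "spin": -8.59}, {"slide": [0, 0, 0], "spin": -8.59}, {"slide": [0, 0, 0], "spin": -8.59}, {"slide": [0, 0, 0], "spin": -8.59}, {"slide": [0, 0, 0], "spin": -8.59}, {"slide": [0, 0, 0], "spin": -8.59}, {"slide": [0, 0, 0], "spin": -8.59}]}}

```text
clock: 33.65
position: [0.5479, 0.1445, 0.1772]
ee_rot: [-0.002, -0.358, 0.934, 0.001]
contact_force: [-0.2, 0.1, 0.5]
width: 0.03
```

```bash
cat >> kn.py <<'E'
def fork2(a,zt=.1,x=-.052,y=.09):
    print("flipped: subtract 180 from spin basis"); fork(a+180,zt,x,y)
E
python3 -c "
from kn import *
fork2(45)
im=eyes.get_image('wrist');cv2.imwrite('pics/w40.png',im)"
```

```text
flipped: subtract 180 from spin basis
clock 33.65 pos [0.5479 0.1445 0.1772] F [-0.2  0.1  0.5] M [-0.01  0.06 -0.01] width 0.03 j6 -2.17
tool ang in ch -132.0 want -129.3 spin -2.7 delta tool mm [-5.  -3.6 77.2]
```

View pics/w40.png

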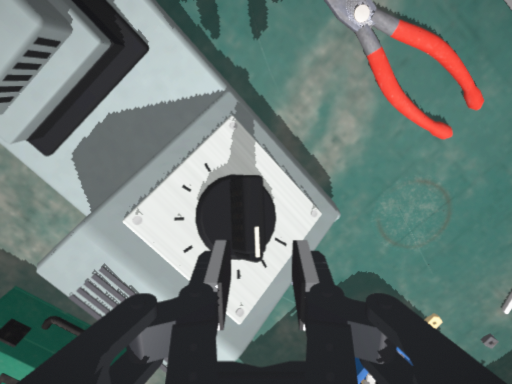

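Call:
{"fn": "servo_tool", "kwargs": {"increments": [{"slide": [-0.005, -0.0036, 0.02], "spin": -2.7}, {"slide": [0, 0, 0.03], "spin": 0}, {"slide": [0, 0, 0.013], "spin": 0}, {"slide": [0, 0, 0.008], "spin": 0}, {"slide": [0, 0, 0], "spin": 0}, {"slide": [0, 0, 0], "spin": 0}]}}

```text
clock: 34.3
position: [0.5561, 0.1452, 0.1084]
ee_rot: [0.0, -0.376, 0.926, -0.0]
contact_force: [-0.3, 0.7, -0.4]
width: 0.0299
```

Call:
{"fn": "servo_tool", "kwargs": {"increments": [{"slide": [0, 0, 0], "spin": 0}, {"slide": [0, 0, 0], "spin": 0}, {"slide": [0, 0, 0], "spin": 0}, {"slide": [0, 0, 0], "spin": 0}], "hand": 0, "newtons": 40}}

```text
clock: 34.7
position: [0.5571, 0.1445, 0.1093]
ee_rot: [0.002, -0.377, 0.926, -0.001]
contact_force: [1.2, -4.1, 6.2]
width: 0.0165
```

```bash
python3 -c "
from kn import *
fork2(15);axt()
im=eyes.get_image('wrist');cv2.imwrite('pics/w41.png',im)"
```

```text
flipped: subtract 180 from spin basis
clock 34.7 pos [0.5571 0.1445 0.1093] F [ 1.2 -4.1  6.2] M [-0.79 -0.39 -0.12] width 0.0165 j6 -2.21
tool ang in ch -129.7 want -161.9 spin 32.2 delta tool mm [2.  2.8 9.3]
axis torque on knob ccw 0.053
```

View pics/w41.png

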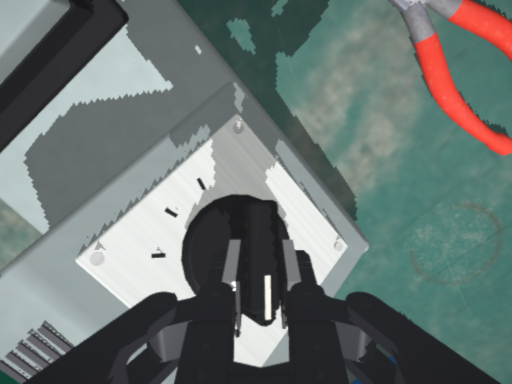

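Gripped flat on the bar. Turn clockwise towards a=15°.

Call:
{"fn": "servo_tool", "kwargs": {"increments": [{"slide": [0, 0, 0], "spin": 8}, {"slide": [0, 0, 0], "spin": 8}, {"slide": [0, 0, 0], "spin": 8}, {"slide": [0, 0, 0], "spin": 8}, {"slide": [0, 0, 0], "spin": 0}]}}

```text
clock: 35.25
position: [0.554, 0.1444, 0.1099]
ee_rot: [-0.001, -0.106, 0.994, -0.001]
contact_force: [-5.0, -4.9, 13.4]
width: 0.0145
```

```bash
python3 -c "
from kn import *
fork2(-15);axt()
im=eyes.get_image('wrist');cv2.imwrite('pics/w42.png',im)"
```

```text
flipped: subtract 180 from spin basis
clock 35.25 pos [0.554  0.1444 0.1099] F [-5.  -4.9 13.4] M [-0.79  0.69 -0.12] width 0.0145 j6 -1.65
tool ang in ch -161.8 want 161.9 spin 36.3 delta tool mm [0.  0.8 9.9]
axis torque on knob ccw 0.12
```

View pics/w42.png

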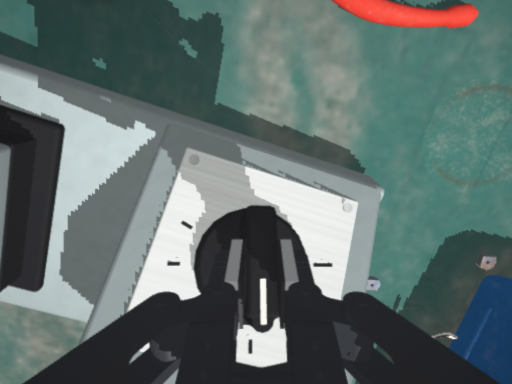

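Call:
{"fn": "servo_tool", "kwargs": {"increments": [{"slide": [0, 0, 0], "spin": 7}, {"slide": [0, 0, 0], "spin": 7}, {"slide": [0, 0, 0], "spin": 7}, {"slide": [0, 0, 0], "spin": 7}, {"slide": [0, 0, 0], "spin": 8}, {"slide": [0, 0, 0], "spin": 0}]}}

```text
clock: 35.9
position: [0.5545, 0.1458, 0.1094]
ee_rot: [-0.001, 0.207, 0.978, 0.001]
contact_force: [-4.0, -2.2, 10.2]
width: 0.0147
```

```bash
python3 -c "
from kn import *
fork2(-45);axt()
im=eyes.get_image('wrist');cv2.imwrite('pics/w43.png',im)"
```

```text
flipped: subtract 180 from spin basis
clock 35.9 pos [0.5545 0.1458 0.1094] F [-4.  -2.2 10.2] M [0.05 0.37 0.14] width 0.0147 j6 -1.02
tool ang in ch 162.2 want 129.3 spin 32.9 delta tool mm [ 0.4 -1.   9.4]
axis torque on knob ccw 0.147
```

View pics/w43.png

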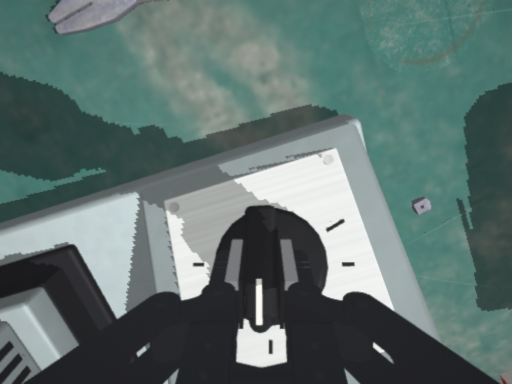

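Call:
{"fn": "servo_tool", "kwargs": {"increments": [{"slide": [0, 0, 0], "spin": 7}, {"slide": [0, 0, 0], "spin": 7}, {"slide": [0, 0, 0], "spin": 7}, {"slide": [0, 0, 0], "spin": 7}, {"slide": [0, 0, 0], "spin": 4.9}, {"slide": [0, 0, 0], "spin": 0}]}}

```text
clock: 36.55
position: [0.5551, 0.1476, 0.1102]
ee_rot: [-0.001, 0.475, 0.88, 0.002]
contact_force: [-4.7, 3.3, 13.4]
width: 0.0148
```

```bash
python3 -c "
from kn import *
fork2(-45);axt()
look('pics/w44.png',150,150,rng=range(-65,-24,5))"
```

```text
flipped: subtract 180 from spin basis
clock 36.55 pos [0.5551 0.1476 0.1102] F [-4.7  3.3 13.4] M [0.79 0.44 0.19] width 0.0148 j6 -0.45
tool ang in ch 129.3 want 129.3 spin -0.0 delta tool mm [-1.3 -2.5 10.2]
axis torque on knob ccw 0.005
-65 [[297.0, 386.0], [259.0, 502.0]] -18.0
-60 [[301.0, 388.0], [272.0, 509.0]] -13.4
-55 [[304.0, 389.0], [285.0, 514.0]] -8.9
-50 [[308.0, 390.0], [298.0, 519.0]] -4.4
-45 [[312.0, 391.0], [312.0, 521.0]] -0.0
-40 [[316.0, 391.0], [326.0, 523.0]] 4.3
-35 [[320.0, 391.0], [340.0, 523.0]] 8.6
-30 [[324.0, 390.0], [354.0, 521.0]] 12.9
-25 [[328.0, 389.0], [368.0, 519.0]] 17.2
```

View pics/w44.png

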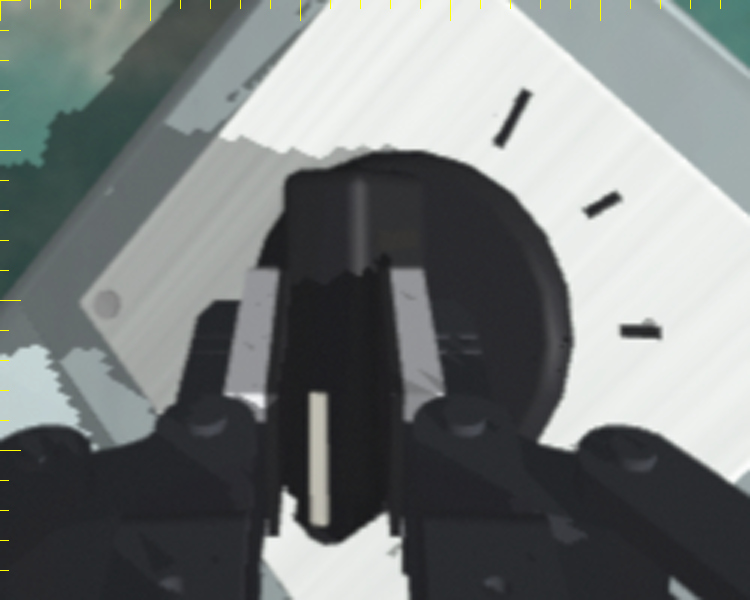

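Call:
{"fn": "servo_tool", "kwargs": {"increments": [{"slide": [0, 0, 0], "spin": 0}, {"slide": [0, 0, 0], "spin": 0}, {"slide": [0, 0, 0], "spin": 0}, {"slide": [0, 0, -0.02], "spin": 0}, {"slide": [0, 0, -0.04], "spin": 0}, {"slide": [0, 0, -0.045], "spin": 0}, {"slide": [0, 0, 0], "spin": 0}], "hand": 0.4}}

```text
clock: 37.3
position: [0.5594, 0.1458, 0.2189]
ee_rot: [0.005, 0.474, 0.88, 0.004]
contact_force: [1.1, -0.1, -0.4]
width: 0.0344
```

```bash
python3 -c "
from kn import *
fork2(-45)
look('pics/w45.png',140,60,rng=range(-65,-24,5))
s=eyes.get_image('scene');crop(s,190,110,320,210,6,'pics/s45.png')"
```

```text
flipped: subtract 180 from spin basis
clock 37.3 pos [0.5594 0.1458 0.2189] F [ 1.1 -0.1 -0.4] M [ 0.04 -0.05 -0.02] width 0.0344 j6 -0.45
tool ang in ch 129.4 want 129.3 spin 0.1 delta tool mm [  3.2  -6.4 118.8]
-65 [[327.0, 402.0], [304.0, 474.0]] -17.7
-60 [[329.0, 403.0], [312.0, 477.0]] -13.3
-55 [[331.0, 404.0], [320.0, 479.0]] -8.8
-50 [[334.0, 404.0], [328.0, 480.0]] -4.4
-45 [[336.0, 404.0], [336.0, 481.0]] 0.0
-40 [[338.0, 404.0], [344.0, 480.0]] 4.5
-35 [[341.0, 403.0], [353.0, 479.0]] 9.1
-30 [[343.0, 403.0], [361.0, 477.0]] 13.7
-25 [[345.0, 402.0], [369.0, 474.0]] 18.3
```

View pics/w45.png

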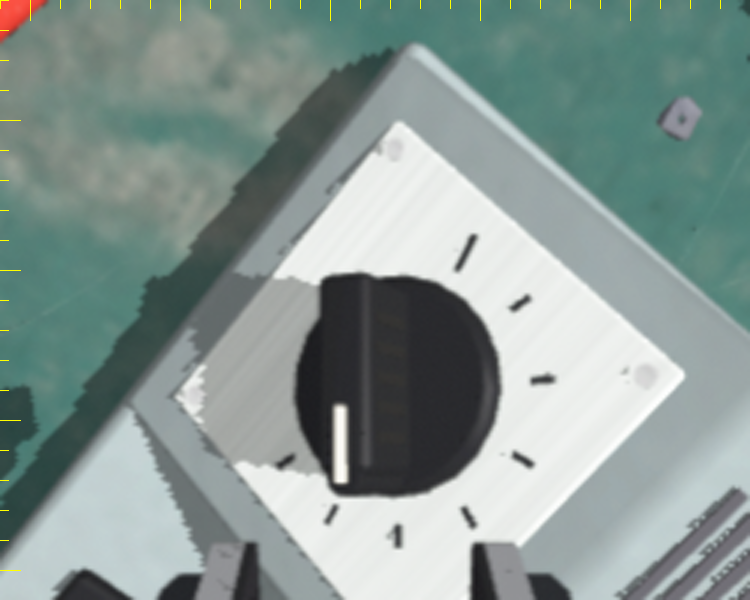

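View pics/s45.png

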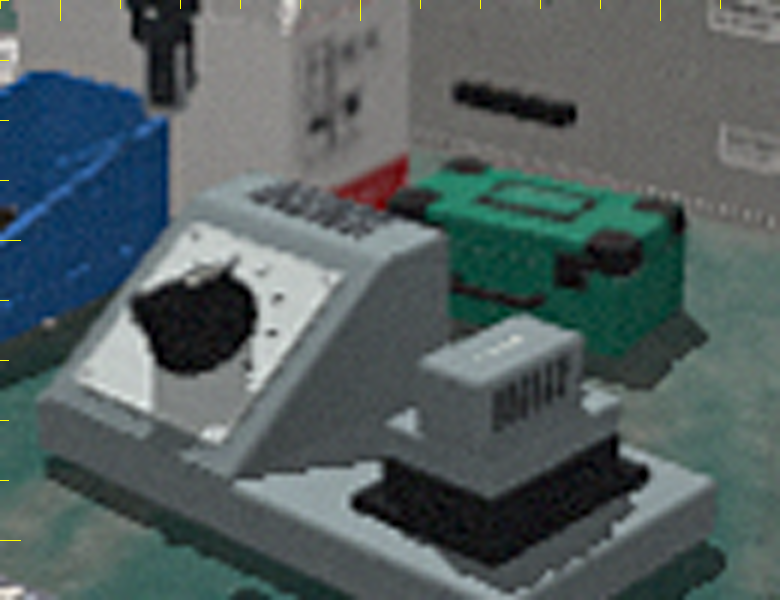

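```bash
python3 -c "
from rig import manip
print(manip.get_state()['qd'].round(3)); print(manip.sign_off())"
```

```text
[ 0.001  0.028  0.053 -0.002 -0.    -0.   ]
the job is handed in; nothing more can be done
None
```

I put the larger pack on the dock with its tab end over the thick peg. I then turned the knob to its anticlockwise stop, set it five clicks clockwise, and handed the job in at about 37 s. No verdict was reported.

**Pack:** it slid down over both pegs with no side force. Contact came exactly 46 mm above its table height, which matches the top of the pad. The last camera picture shows it sitting flat and undisturbed.

**End stop:** after pressing against the stop, the released knob read about 103–105° anticlockwise from straight up the slope, so the joint was at about 0 to 0.03 rad.

**Final setting:** after release the knob read about 44.5° clockwise of straight up. That is roughly 2.61 rad against the target of 2.618. The gripper was clear of everything.

**Checks that disagreed or went wrong:**
- **Detent force:** turning anticlockwise, the knob stuck at the detents. By my estimate it took 0.6 to over 1.2 Nm to move it, against the stated 0.13 Nm. The clockwise move off the stop also took over about 0.65 Nm before it jumped two clicks. The last three clicks turned easily, in line with the stated figure.
- **Grip slip:** while turning the knob anticlockwise, one grip slipped off the bar. The shut fingers pressed on top of it with about 49 N until I lifted. I took the 40 N limit to apply to the arm and gripper body, not the fingertips.
- **Resting between detents:** before the final setting, the knob once rested about 7° off a detent without snapping to it.
- **Bystanders:** I never worked near the tape measure, pliers or screwdriver, but I did not re-measure their positions at the end.

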